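Finish the slide-tray stack on the carrier and put its cover on

TASK

Take the slide tray off the sloped reading stand and add it to the stack of trays on the carrier, then close the stack with the cover that lies on the bench. Turn each piece so that its chamfered corners lie over those below, and see that its skirt is fully home over the rim beneath it. There is glass in the trays: set each piece down gently and feel it into place rather than forcing or dropping it, and leave everything else where it stands.

Things in the scene. Friction and masses are not known exactly. Their poses are not given: they have to be found in the camera images.
- upper_tray: Tray to stack: grey plastic slide tray, 112 long (x) x 66 wide (y) x 20 high, about 110 g, two glass slides on top. The two corners at its +x end are chamfered 45 degrees (16 mm legs), the others square. Origin: centre of its underside, z up through the slides. Starts lying back on the sloped stand, length up the slope, chamfered end uppermost. Grip it across the 66 mm width.
- upper_tray_nose (a point): Middle of the lower edge of its chamfered end, 56 mm along +x from its origin. Tray section: outer skirt 112 x 66, wall 2.5, straight from the underside up to 13 mm; above it a narrower rim 105 x 59, same chamfers, up to 20 mm. Hollow underside 6 mm deep: the skirt drops over the rim below with 1 mm play a side, square edges, no lead-in.
- cover: Tray cover: grey plastic, 112 (x) x 66 (y) x 14 high, about 90 g, chamfered at its +x end and hollow underneath (6 mm deep, skirt wall 2.5) exactly like the trays; sides straight up to 12 mm, closed flat top with a 2 mm raised panel, no slides. Origin: centre of its underside, z up. Starts flat on the bench, right way up. Grip it across the 66 mm width.
- carrier: Fixed aluminium foot plate 190 (x) x 98 (y) x 24 high with a raised deck, chamfered at its +x end like the trays, and a low bar across each short end (85 mm from centre, top at 40 mm). Origin: centre of its underside, z up. Two trays like upper_tray are stacked home on it, axes as its own, origins 25 and 39 mm above its origin; they are loose.
- stand: Fixed aluminium sheet reading stand, 150 wide (y), about 135 deep, 85 high. Its face rises toward its +x at 0.5 rad (29 degrees) from level, facing up and to -x; a ledge at its foot, 8 mm proud of the face, carries the tray's lower short end. Tray in the middle, 42 mm of bare sheet on each side. Origin: centre of its foot on the bench, z up.
- cover_nose (a point): Middle of the lower edge of the cover's chamfered end: 56 mm along +x from its origin. Home, the cover's origin is 14 mm above upper_tray's; if not matched it rides on the rim, 20 mm above.
- carrier_nose (a point): On the carrier's chamfered end: 56 mm along +x and 31 mm up from its origin. Its deck fits the first tray with 3 mm play a side. The play of the two trays adds up: the top one may stand up to 3.4 mm off centre, either way along x and y. Home on it, upper_tray's origin is 53 mm above the carrier's; unmatched it rides on the rim at 59 mm.
- slide_box: Bystander: small white slide box, 88 x 38 x 35, origin centre of underside.
- petri_dish: Bystander: clear lidded dish, 62 across, 15 high, origin centre of underside.
- objective: Bystander: steel microscope objective standing on the bench, 36 across, 50 high, origin centre of underside.
- lens_fluid: Bystander: white bottle of lens cleaner, 42 across, 98 high, origin centre of underside.
- blower: Bystander: black rubber dust blower standing upright, 60 across, 100 high, origin centre of underside.
- tissue_box: Bystander: cardboard box of lens tissue, 110 x 60 x 45, origin centre of underside.
- forceps: Bystander: steel forceps lying flat, 120 long, origin centre of underside.
There are look-alikes about, which are no part of the job. Leave any orange look-alike of the cover alone.

How it is judged:
On the way, in this order (a step that is already met when the one before it is completed fails the run):
1. the tray from the stand is home on the stack, chamfers matched, and let go (z of upper_tray in the frame of carrier between 0.051 and 0.055 m and horizontal distance between upper_tray and carrier below 0.009 m and horizontal distance between upper_tray_nose and carrier_nose below 0.012 m and contact force between the fingers and upper_tray below 0.05 N), for 0.2 s.
2. the cover is home on the upper tray, chamfers matched (z of cover in the frame of upper_tray between 0.0122 and 0.0158 m and horizontal distance between cover_nose and upper_tray_nose below 0.0035 m and horizontal distance between cover and upper_tray below 0.0028 m), for 0.2 s.
At the end, for the whole second after the job is handed in: The upper tray is home on the stack, its origin 53 mm above the carrier's within 2 mm and within 9 mm of its centre (12 mm at the chamfered end); the cover is home on it, 14 mm higher within 1.8 mm, centred within 2.8 mm, chamfered ends within 3.5 mm; all let go and at rest (all of step 2 and z of upper_tray in the frame of carrier between 0.051 and 0.055 m and horizontal distance between upper_tray and carrier below 0.009 m and horizontal distance between upper_tray_nose and carrier_nose below 0.012 m and linear speed of each of upper_tray, cover below 0.01 m/s and angular speed of each of upper_tray, cover below 0.1 rad/s); the robot touches nothing.
It fails at once if a piece is pressed or dropped on the stack with more than 40 N (45 N on the carrier, with the stack's weight) (contact force between carrier and anything else above 45 N or contact force between cover and upper_tray above 40 N).
It fails at once if a bystander is pushed more than 20 mm from its place (distance of any of slide_box, petri_dish, objective, lens_fluid, blower, tissue_box, forceps from where it was at the start of the episode above 0.02 m).
It also fails if it takes over 72 s, if anything falls off the work surface, if the arm or the gripper's body presses on something with over 40 N, if the wrist force passes 120 N, or if a joint passes its speed limit or range.

ROBOT

A 7-joint arm with a two-finger parallel gripper is mounted at the origin on the work surface. World frame = base frame: x ahead of the robot, y to its left, z up, the work surface at z = 0. Lengths are in m, angles in rad, forces in N, time in s.
With the tool pointing down it reaches from about 0.4 to 0.85 m from the base axis. Payload 4.5 kg.
Tool frame: the origin (TCP) lies on the centre line of the jaws, within the pads' length; the fingertips stand 25 mm ahead of it and the grasp point (between the pads) lies 6 mm ahead of it; z points along the fingers, y is the direction in which the jaws open and shut (so a half turn about z gives the same grasp; the last joint's range is limited). The gripper opens to 88 mm and grips with 3 to 60 N. Pads are 18 mm wide; open, the fingers measure 123 mm over their backs; the gripper's body (75 mm by 187 mm) begins 45 mm behind the grasp point.
Start: joints at [-1.119, 0.689, -0.195, 1.565, 0.157, 0.902, -0.215], TCP at [0.254, 0.571, 0.264] pointing down, gripper open.
Joint ranges: [-3.01, 3.01], [-0.46, 2.08], [-1.47, 1.51], [0.13, 2.56], [-1, 4.14], [0.04, 2.09], [-2.66, 2.66]. Speed limits (rad/s): [2.57, 2.57, 3.14, 3.14, 3.14, 3.14, 3.14].

INTERFACE

Orientations are given as a unit quaternion [x, y, z, w].
In Python, from plant import r, eyes gives the robot as it stands.
- The arm moves only by the tool servo_tool, never from a script. Its argument "deltas" is a list of rows, each an object of numbers: "dx", "dy", "dz": the shift along the tool's x, y, z in units of 60 mm (1.0 is 60 mm); "ax", "ay", "az": the turn, a rotation vector about the tool's x, y, z in units of 6 degrees (1.0 is 6 degrees); "hand": the finger opening in mm, from 0 to 88.1. A call has 1 to 10 rows; each row is the pose to reach, as a shift and turn from the pose commanded when the call began, along the tool's axes at that moment; what a row does not reach only later rows make up. A row lasts 1/8 s, in which the tool goes at most 62.5 mm and 10.7 degrees, less where a joint would pass 70% of its speed; a pose out of reach is approached as far as the arm can. A call with a gripper value outside its range is refused whole. The fingers move at their own pace and stop on an object; "newtons" is the grip in N (left out, the last holds). Time passes only in rows, so rows that repeat a pose let the fingers close. It gives the time, the measured TCP pose, the force and the opening at its end, in the units of the state.
- r.get_state(): the state, without advancing time (a new reading comes with each control period).
- eyes.snapshot(name): name is "side" or "top"; returns (picture, depth): 400x640x3 uint8, red, green, blue; 400x640 float32, m along the optical axis (not along the pixel's ray), 0 where there is no reading.
- eyes.camera_model(name): a dict with "fx", "fy", "cx", "cy" (pixels), "k1" (the pictures are not rectified: a ray, as slopes to the right and down, at radius r is drawn at 1 + k1 r^2 times it, then the intrinsics apply), "pose" (4x4, takes a point from camera to world coordinates). Camera axes: x right, y up, looking along -z (the intrinsics and any distortion apply to the point x, -y, -z); pixel columns grow to the right and rows downward; lengths in m; the calibration is good to about 2 mm. A picture is of the moment at which its call begins. camera_model takes no time and is no camera call.
- r.finish_job(): hands the job in, once; it reports no verdict.
The state is a dict: "clock": time; "q": joint angles; "qd": joint speeds; "joint_torque": joint torques, N m; "tool_pos": TCP position; "eef_rot": TCP orientation; "contact_force": force on the tool from outside, world axes, zero at the start; "moment": the same for the moment, N m; "opening": opening from 0.0 (shut) to 1.0 (fully open).
Only numpy, scipy, OpenCV 4.12 (cv2) and the standard library are available. Lean on these libraries where they do the work, as an engineer would, in place of code of your own. Each camera call takes 0.05 s, during which the arm holds its last target.

## Working session

There is one attempt and no reset: what is moved stays moved. The work goes in short steps, Python scripts to look and compute and a tool call to move; the robot and the scene stay as the last step left them, time stands still between calls to the robot, and variables do not carry over. Pictures are saved under pics/ and viewed, and the job is handed in when it is done.

Besides the shell and the picture viewer there is one more tool, called after "Request:" as name(argument=value, ...) on one line, values as JSON. servo_tool: Moves the arm, as the interface text tells. Its arguments: {"type":"object","properties":{"deltas":{"type":"array","items":{"type":"object","properties":{"dx":{"type":"number"},"dy":{"type":"number"},"dz":{"type":"number"},"ax":{"type":"number"},"ay":{"type":"number"},"az":{"type":"number"},"hand":{"type":"number"}}}},"newtons":{"type":"number"}},"required":["deltas"]}

```bash
ls; mkdir -p pics; cat > h.py <<'E'
import numpy as np, cv2
from plant import r, eyes
def save(n,img): cv2.imwrite(f'pics/{n}.png',cv2.cvtColor(img,cv2.COLOR_RGB2BGR))
def cloud(name,depth):
    m=eyes.camera_model(name); h,w=depth.shape
    u,v=np.meshgrid(np.arange(w),np.arange(h))
    K=np.array([[m['fx'],0,m['cx']],[0,m['fy'],m['cy']],[0,0,1.]])
    # invert distortion
    xd=(u-m['cx'])/m['fx']; yd=(v-m['cy'])/m['fy']
    x,y=xd.copy(),yd.copy()
    for _ in range(20):
        f=1+m['k1']*(x*x+y*y); x=xd/f; y=yd/f
    P=np.stack([x*depth,-y*depth,-depth,np.ones_like(depth)],-1)
    W=P@np.array(m['pose']).T
    W=W[...,:3]; W[depth<=0]=np.nan
    return W
def proj(name,p):
    m=eyes.camera_model(name); c=np.linalg.inv(np.array(m['pose']))@np.r_[p,1]
    x,y=c[0]/-c[2],-c[1]/-c[2]; f=1+m['k1']*(x*x+y*y)
    return m['fx']*x*f+m['cx'],m['fy']*y*f+m['cy']
E
python3 - <<'E'
from h import *
for n in('top','side'):
    a,d=eyes.snapshot(n); save(n+'0',a); np.savez(n+'0.npz',a=a,d=d)
    m=eyes.camera_model(n); print(n,m)
s=r.get_state(); print(s)
E
```

```text
pics
top {'fx': 422.56721092795755, 'fy': 422.56721092795755, 'cx': 326.995288697012, 'cy': 198.5160678256802, 'k1': -0.02861318739443217, 'pose': array([[ 0.00868901,  0.98130601, -0.19225768,  0.38552133],
       [-0.9999605 ,  0.00816727, -0.00350612,  0.003256  ],
       [-0.00187036,  0.19228055,  0.98133822,  1.21616201],
       [ 0.        ,  0.        ,  0.        ,  1.        ]])}
side {'fx': 481.527621722539, 'fy': 481.527621722539, 'cx': 315.2093366824514, 'cy': 194.91794656387668, 'k1': -0.11293930098862758, 'pose': array([[-0.96013962,  0.20865182, -0.18600089,  0.37873827],
       [-0.27951491, -0.72103803,  0.63401544,  0.76587368],
       [-0.00182524,  0.66073337,  0.75061847,  0.99671263],
       [ 0.        ,  0.        ,  0.        ,  1.        ]])}
{'clock': 0.1, 'q': array([-1.11922005,  0.68990394, -0.19450524,  1.56623819,  0.15731527,
        0.90247754, -0.21507308]), 'qd': array([-1.06808547e-03, -7.53595402e-04, -2.09012957e-03, -1.61975221e-03,
       -1.12970884e-03, -9.60409371e-05,  7.13759268e-04]), 'joint_torque': array([-3.59451631e-03, -5.28502357e+01, -1.27153248e+00, -1.53838420e+01,
       -5.25565550e-02,  2.01757124e-03,  3.63806998e-05]), 'tool_pos': array([0.25341595, 0.57074961, 0.26298792]), 'eef_rot': array([ 2.07322857e-01,  9.78272234e-01, -8.11534014e-04, -1.01951305e-04]), 'contact_force': array([0.46624283, 0.35660379, 0.14691593]), 'moment': array([-0.03669853, -0.03973487,  0.00329628]), 'opening': 0.9997201508036072}
```

View pics/top0.png

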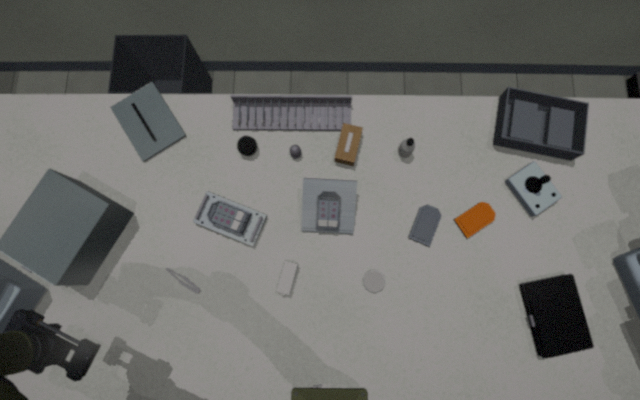

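View pics/side0.png

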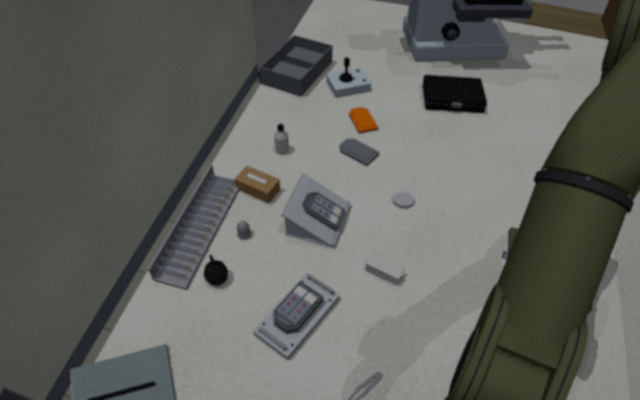

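The top view shows the stand tray at (329,211), the stack on the carrier at (231,218), the grey cover at (425,225) and the orange look-alike at (475,219). I'll take close crops and measure.

```bash
python3 - <<'E'
from h import *
z=np.load('top0.npz'); a,d=z['a'],z['d']
c=a[170:260,190:510]; save('crop0',cv2.resize(c,None,fx=2.5,fy=2.5,interpolation=cv2.INTER_CUBIC))
W=cloud('top',d)
for (u,v) in [(329,195),(329,212),(329,228),(309,185),(309,225),(350,225),(350,185),(425,225),(475,219),(231,218),(225,216),(200,205),(260,232)]: print(u,v,W[v,u].round(4))
z=np.load('side0.npz'); a,d=z['a'],z['d']
c=a[90:360,230:420]; save('crop1',cv2.resize(c,None,fx=2.2,fy=2.2,interpolation=cv2.INTER_CUBIC))
W=cloud('side',d)
for (u,v) in [(324,208),(299,185),(296,305),(359,151),(262,330),(325,285)]: print(u,v,W[v,u].round(4))
E
```

```text
329 195 [0.6173 0.0019 0.0836]
329 212 [0.5751 0.0015 0.0535]
329 228 [0.533  0.0011 0.0313]
309 185 [0.648  0.0578 0.0698]
309 225 [0.5425 0.0582 0.0199]
350 225 [ 0.5432 -0.0586  0.0221]
350 185 [ 0.6482 -0.0561  0.0732]
425 225 [ 0.5461 -0.2744  0.0129]
475 219 [ 0.5653 -0.4211  0.0085]
231 218 [0.5553 0.2734 0.0568]
225 216 [0.5613 0.2913 0.0533]
200 205 [0.5977 0.3737 0.0202]
260 232 [0.5219 0.1981 0.0146]
324 208 [0.5777 0.0089 0.0576]
299 185 [ 0.6567 -0.0325  0.0766]
296 305 [0.562  0.2914 0.0596]
359 151 [ 0.5461 -0.2665  0.0141]
262 330 [0.6174 0.3596 0.0404]
325 285 [0.5175 0.2157 0.0424]
```

View pics/crop0.png

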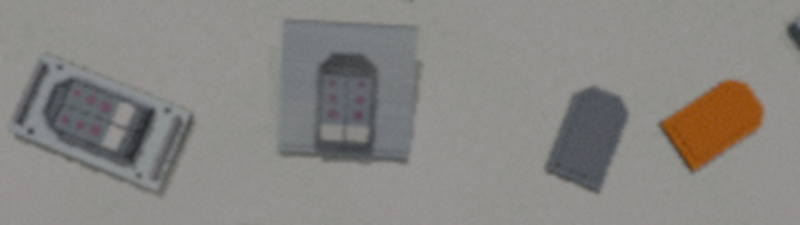

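View pics/crop1.png

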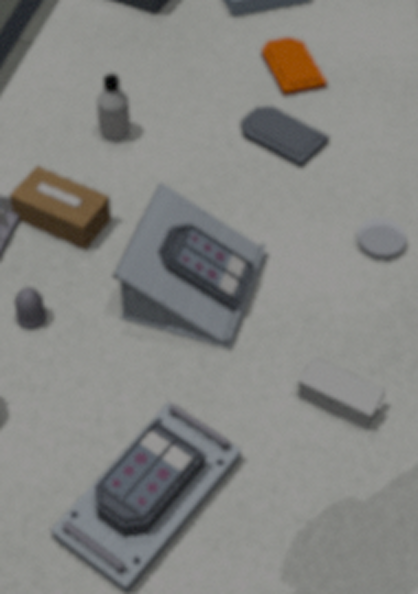

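```bash
cat >> h.py <<'E'
from scipy.optimize import minimize, least_squares
def inside(P,cx,cy,yaw,L,B,ch,soft=0.0008):
    c,s=np.cos(yaw),np.sin(yaw); x=(P[:,0]-cx)*c+(P[:,1]-cy)*s; y=-(P[:,0]-cx)*s+(P[:,1]-cy)*c
    sd=np.maximum.reduce([x-L/2,-x-L/2,np.abs(y)-B/2,(x+np.abs(y)-(L/2+B/2-ch))/np.sqrt(2)])
    return sd
def fitpatch(W,mask,z0,L,B,ch,guess):
    """mask: bool image of candidate 'on object' pixels; fit outline by soft overlap, pts = all finite pts near"""
    near=np.isfinite(W[...,0])&(np.hypot(W[...,0]-guess[0],W[...,1]-guess[1])<0.10)
    P=W[near][:,:2]; y=mask[near].astype(float)
    def cost(p):
        sd=inside(P,p[0],p[1],p[2],L,B,ch); m=1/(1+np.exp(np.clip(sd/0.0012,-40,40))); return ((m-y)**2).sum()
    best=min((minimize(cost,np.array(guess)+[0,0,t],method='Nelder-Mead',options=dict(initial_simplex=np.array(guess)+[0,0,t]+np.array([[0,0,0],[.006,0,0],[0,.006,0],[0,0,.1]]),xatol=1e-5,fatol=1e-4)) for t in(-.1,.1)),key=lambda q:q.fun)
    return best.x,best.fun,int(y.sum())
E
python3 - <<'E'
from h import *
for n in('top','side'):
    z=np.load(n+'0.npz'); W=cloud(n,z['d'])
    # bench noise
    b=W[240:250,300:400] if n=='top' else W[200:210,450:480]
    print(n,'bench z',np.nanmean(b[...,2]).round(4),np.nanstd(b[...,2]).round(4))
    print('stack',*fitpatch(W,W[...,2]>0.042,0,.112,.066,.016,(.558,.283,1.165)))
    print('cover',*fitpatch(W,W[...,2]>0.0065,0,.112,.066,.016,(.546,-.272,-.35)))
    # carrier plate
    near=np.isfinite(W[...,0])
    def fitc():
        g=(.558,.283,1.165); nr=near&(np.hypot(W[...,0]-g[0],W[...,1]-g[1])<.14)
        P=W[nr]; y=(P[:,2]>.011).astype(float)
        f=lambda p:((1/(1+np.exp(np.clip(inside(P,p[0],p[1],p[2],.19,.098,.0)/.0012,-40,40)))-y)**2).sum()
        q=minimize(f,g,method='Nelder-Mead',options=dict(initial_simplex=np.array(g)+np.array([[0,0,0],[.006,0,0],[0,.006,0],[0,0,.1]]))); return q.x,q.fun
    print('carrier',*fitc())
E
```

```text
top bench z -0.0005 0.0024
stack [0.5629053  0.28649129 1.20675911] 34.05419803338052 930
cover [ 0.55067718 -0.27639259 -0.39157766] 59.85496044076788 902
carrier [0.56071418 0.28577517 1.2008422 ] 40.65967384823416
side bench z 0.0011 0.0019
stack [0.56389677 0.28799035 1.19572106] 136.97306370063382 1456
cover [ 0.55138713 -0.27618617 -0.40804583] 97.148511279108 621
carrier [0.5617784  0.28928085 1.19714814] 155.77861438912487
```

```bash
python3 - <<'E'
from h import *
th=.5
for n in('top','side'):
    z=np.load(n+'0.npz'); W=cloud(n,z['d'])
    m=np.isfinite(W[...,0])&(W[...,0]>.535)&(W[...,0]<.645)&((np.abs(W[...,1]-.003)>.042))&(np.abs(W[...,1])<.068)&(W[...,2]>.012)
    P=W[m]
    for _ in range(3):
        A=np.c_[P[:,0]-.58,P[:,1],np.ones(len(P))]; c,*_=np.linalg.lstsq(A,P[:,2],rcond=None); res=P[:,2]-A@c; P=P[abs(res)<.008]
    print(n,'plane slope',np.arctan(np.hypot(c[0],c[1])),'yaw of rise',np.arctan2(c[1],c[0]),c,len(P))
    # stand extents yaw: edges
    S=W[np.isfinite(W[...,0])&(W[...,2]>.02)&(W[...,0]>.5)&(W[...,0]<.67)&(abs(W[...,1])<.1)]
    print(S.min(0),S.max(0))
    # slope frame with fixed 0.5, yaw 0, offset median
    yaw=np.arctan2(c[1],c[0])
    nrm=np.array([-np.sin(th),0,np.cos(th)]); ex=np.array([np.cos(th),0,np.sin(th)])
    off=np.median(P@nrm); 
    Q=np.stack([W@ex,W[...,1],W@nrm-off],-1)
    g=(np.array([.576,0,.047])@ex,.0015,0.)
    print('off',off,*fitpatch(Q,Q[...,2]>.007,0,.112,.066,.016,g))
    x=fitpatch(Q,Q[...,2]>.007,0,.112,.066,.016,g)[0]
    print('origin world',x[0]*ex+[0,x[1],0]+nrm*off)
    near=np.isfinite(Q[...,0])&(np.hypot(Q[...,0]-x[0],Q[...,1]-x[1])<.02); print('top h',np.median(Q[near][:,2]))
E
```

```text
top plane slope 0.5030348976988999 yaw of rise -0.0424607887453385 [ 0.54975375 -0.02335702  0.03830961] 766
[ 0.52328279 -0.07245991  0.02001355] [0.66707618 0.08102348 0.08818454]
off -0.24429376458942736 [ 0.52997097  0.00584769 -0.03893665] 109.39565432424271 959
origin world [0.58221396 0.00584769 0.03969367]
top h 0.015286111116122353
side plane slope 0.4965759855150371 yaw of rise -0.04983103675074367 [ 0.54119225 -0.02699052  0.03945608] 722
[ 0.52427053 -0.07552471  0.02004111] [0.66999939 0.08438171 0.08704532]
off -0.24348027636231873 [ 0.53111789  0.00501175 -0.0351584 ] 154.6063784935809 1016
origin world [0.58283046 0.00501175 0.04095743]
top h 0.015449947401409841
```

```bash
cat >> h.py <<'E'
from scipy.spatial.transform import Rotation as Ro
def pose(tray_p,yaw,tilt=0.,h=.029,lift=0.):
    """tool pose for gripping piece with origin tray_p, x axis yaw, rising by tilt; TCP h above underside"""
    M=Ro.from_euler('ZY',[yaw,-tilt]).as_matrix()
    R=np.c_[M[:,0],-M[:,1],-M[:,2]]
    return np.array(tray_p)+M[:,2]*(h+lift),R
def delta(p,R,st=None):
    st=st or r.get_state(); R0=Ro.from_quat(st['eef_rot']).as_matrix()
    d=R0.T@(p-st['tool_pos'])/.06; a=Ro.from_matrix(R0.T@R).as_rotvec(degrees=True)/6
    return d.round(3),a.round(3)
E
python3 - <<'E'
from h import *
th=.5; O=[]
for n in('top','side'):
    z=np.load(n+'0.npz'); W=cloud(n,z['d'])
    for psi in(-.04,-.048):
        M=Ro.from_euler('ZY',[psi,-th]).as_matrix()
        Q=W@M
        m=np.isfinite(W[...,0])&(W[...,0]>.535)&(W[...,0]<.645)&((np.abs(W[...,1]-.003)>.042))&(np.abs(W[...,1])<.068)&(W[...,2]>.012)
        off=np.median(Q[m][:,2]); Q=Q-[0,0,off]
        g=np.array([.5825,.0055,.04])@M; g=(g[0],g[1],0.)
        x,f,k=fitpatch(Q,Q[...,2]>.007,0,.112,.066,.016,g)
        o=M@np.array([x[0],x[1],off]); print(n,psi,'yawres',x[2],f,'origin',o)
        # stand outline centre
        S=np.isfinite(W[...,0])&(abs(Q[...,2])<.006)&(np.hypot(W[...,0]-.58,W[...,1])<.12)&(W[...,2]>.01)
        q=Q[S]; print('  lat extent',np.percentile(q[:,1],[1,99]),'up',np.percentile(q[:,0],[1,99]))
s=r.get_state()
p,R=pose([.5825,.0053,.0405],-.044,.5,.029,.12); print(p,delta(p,R))
E
```

```text
top -0.04 yawres -0.0032220245453245897 95.01924356990074 origin [0.58228266 0.0057629  0.03947023]
  lat extent [-0.04533257  0.10248985] up [0.47306627 0.61971665]
top -0.048 yawres 0.0034912973904251943 95.91106283551605 origin [0.58240717 0.00573392 0.03947843]
  lat extent [-0.04047974  0.10749849] up [0.47285682 0.61943868]
side -0.04 yawres 0.002580965501695392 131.22514539780173 origin [0.58282001 0.00515906 0.04083728]
  lat extent [-0.04637636  0.10417326] up [0.47453937 0.62118948]
side -0.048 yawres 0.0024795301007941384 133.34134158770587 origin [0.58289863 0.00511738 0.04085713]
  lat extent [-0.0416335   0.10902062] up [0.47416224 0.62096941]
[0.51113473 0.0084421  0.1712598 ] (array([-7.727, -6.821,  1.541]), array([-6.563,  1.262, 25.693]))
```

Request:
servo_tool(deltas=[{"dx":-7.7,"dy":-6.8,"dz":0.8,"ax":-6.563,"ay":1.262,"az":25.69,"hand":88},{"dx":-7.7,"dy":-6.8,"dz":0.8,"ax":-6.563,"ay":1.262,"az":25.69,"hand":88},{"dx":-7.7,"dy":-6.8,"dz":0.8,"ax":-6.563,"ay":1.262,"az":25.69,"hand":88},{"dx":-7.7,"dy":-6.8,"dz":0.8,"ax":-6.563,"ay":1.262,"az":25.69,"hand":88},{"dx":-7.7,"dy":-6.8,"dz":0.8,"ax":-6.563,"ay":1.262,"az":25.69,"hand":88},{"dx":-7.7,"dy":-6.8,"dz":0.8,"ax":-6.563,"ay":1.262,"az":25.69,"hand":88},{"dx":-7.7,"dy":-6.8,"dz":0.8,"ax":-6.563,"ay":1.262,"az":25.69,"hand":88},{"dx":-7.7,"dy":-6.8,"dz":0.8,"ax":-6.563,"ay":1.262,"az":25.69,"hand":88},{"dx":-7.7,"dy":-6.8,"dz":0.8,"ax":-6.563,"ay":1.262,"az":25.69,"hand":88},{"dx":-7.7,"dy":-6.8,"dz":0.8,"ax":-6.563,"ay":1.262,"az":25.69,"hand":88}])

```text
clock: 1.35
tool_pos: [0.4991, 0.0485, 0.2273]
eef_rot: [0.856, 0.484, 0.181, -0.002]
contact_force: [0.0, -0.0, -0.3]
opening: 1.0
```

```bash
python3 - <<'E'
from h import *
s=r.get_state(); print(s['clock'],s['q'].round(2),s['contact_force'].round(2),s['qd'].round(2))
p,R=pose([.5826,.0055,.0403],-.044,.5,.029,.06); print(p,delta(p,R))
E
```

```text
1.35 [ 0.04  0.53 -0.21  2.25 -0.86  0.04  0.19] [ 0.01 -0.04 -0.32] [ 0.76  0.16 -0.09 -0.17 -2.18 -0.    1.93]
[0.53997242 0.00737682 0.11840485] (array([-0.818,  0.618,  1.783]), array([-2.613,  0.674,  9.723]))
```

Request:
servo_tool(deltas=[{"dx":-0.4,"dy":0.4,"dz":0.2,"ax":-2.613,"ay":0.674,"az":9.7},{"dx":-0.4,"dy":0.4,"dz":0.2,"ax":-2.613,"ay":0.674,"az":9.7},{"dx":-0.4,"dy":0.4,"dz":0.2,"ax":-2.613,"ay":0.674,"az":9.7},{"dx":-0.4,"dy":0.4,"dz":0.2,"ax":-2.613,"ay":0.674,"az":9.7}])

```text
schema error: expected keys dx, dy, dz, ax, ay, az, hand
```

```bash
python3 - <<'E'
from h import *
s=r.get_state(); print(s['clock'],s['q'].round(2),s['contact_force'].round(2),s['qd'].round(2))
p,R=pose([.5826,.0055,.0403],-.044,.5,.029,.06); print(p,delta(p,R))
E
```

```text
1.35 [ 0.04  0.53 -0.21  2.25 -0.86  0.04  0.19] [ 0.01 -0.04 -0.32] [ 0.76  0.16 -0.09 -0.17 -2.18 -0.    1.93]
[0.53997242 0.00737682 0.11840485] (array([-0.818,  0.618,  1.783]), array([-2.613,  0.674,  9.723]))
```

Request:
servo_tool(deltas=[{"dx":-0.4,"dy":0.4,"dz":0.2,"ax":-2.613,"ay":0.674,"az":9.7,"hand":88},{"dx":-0.4,"dy":0.4,"dz":0.2,"ax":-2.613,"ay":0.674,"az":9.7,"hand":88},{"dx":-0.4,"dy":0.4,"dz":0.2,"ax":-2.613,"ay":0.674,"az":9.7,"hand":88},{"dx":-0.4,"dy":0.4,"dz":0.2,"ax":-2.613,"ay":0.674,"az":9.7,"hand":88}])

```text
clock: 1.85
tool_pos: [0.5273, 0.0175, 0.2406]
eef_rot: [0.972, 0.14, 0.19, -0.007]
contact_force: [1.0, -0.2, -0.4]
opening: 0.995
```

```bash
python3 - <<'E'
from h import *
s=r.get_state(); print(s['clock'],s['q'].round(2),s['contact_force'].round(2),s['qd'].round(2))
p,R=pose([.5826,.0055,.0403],-.044,.5,.029,.06); print(p,delta(p,R))
E
```

```text
1.85 [-0.12  0.52  0.02  2.22 -1.    0.04 -0.4 ] [ 1.04 -0.16 -0.44] [-0.73 -0.07  0.73  0.01 -0.   -0.   -1.62]
[0.53997242 0.00737682 0.11840485] (array([-0.614,  0.14 ,  1.955]), array([-0.971,  1.069,  2.944]))
```

```bash
python3 - <<'E'
from h import *
p,R=pose([.5756,.0058,.200],-.044,0,0); print(p,delta(p,R))
E
```

```text
[0.5756 0.0058 0.2   ] (array([0.411, 0.382, 0.91 ]), array([-0.214, -3.664,  3.11 ]))
```

Request:
servo_tool(deltas=[{"dx":0.41,"dy":0.38,"dz":0.91,"ax":-0.214,"ay":-3.664,"az":3.11,"hand":88},{"dx":0.41,"dy":0.38,"dz":0.91,"ax":-0.214,"ay":-3.664,"az":3.11,"hand":88},{"dx":0.41,"dy":0.38,"dz":0.91,"ax":-0.214,"ay":-3.664,"az":3.11,"hand":88},{"dx":0.41,"dy":0.38,"dz":0.91,"ax":-0.214,"ay":-3.664,"az":3.11,"hand":88},{"dx":0.41,"dy":0.38,"dz":0.91,"ax":-0.214,"ay":-3.664,"az":3.11,"hand":88}])

```text
clock: 2.48
tool_pos: [0.5759, 0.0072, 0.1992]
eef_rot: [1.0, -0.017, -0.0, 0.001]
contact_force: [-1.4, -0.9, -0.5]
opening: 1.001
```

```bash
python3 - <<'E'
from h import *
s=r.get_state(); print(s['clock'],s['q'].round(2),s['contact_force'].round(2),s['qd'].round(2))
p,R=pose([.5756,.0058,.200],-.044,0,0); print(p,delta(p,R))
p,R=pose([.5756,.0058,.11],-.044,0,0); print(p,delta(p,R))
E
```

```text
2.475 [-0.5   0.84  0.76  1.81 -0.78  0.82 -0.95] [-1.38 -0.88 -0.45] [ 0.02 -0.03 -0.02  0.04 -0.01 -0.02  0.02]
[0.5756 0.0058 0.2   ] (array([-0.004,  0.023, -0.013]), array([ 0.023, -0.   ,  0.086]))
[0.5756 0.0058 0.11  ] (array([-0.004,  0.02 ,  1.487]), array([ 0.023, -0.   ,  0.086]))
```

Request:
servo_tool(deltas=[{"dx":0,"dy":0.02,"dz":0.8,"ax":0.023,"ay":0,"az":0.086,"hand":88},{"dx":0,"dy":0.02,"dz":1.48,"ax":0.023,"ay":0,"az":0.086,"hand":88},{"dx":0,"dy":0.02,"dz":1.48,"ax":0.023,"ay":0,"az":0.086,"hand":88}])

```text
clock: 2.85
tool_pos: [0.5731, 0.0056, 0.1093]
eef_rot: [1.0, -0.023, -0.003, -0.001]
contact_force: [0.3, -0.4, 0.0]
opening: 1.001
```

```bash
python3 - <<'E'
from h import *
a,d=eyes.snapshot('side'); np.savez('side1.npz',a=a,d=d)
save('s1',cv2.resize(a[130:270,230:400],None,fx=4,fy=4,interpolation=cv2.INTER_CUBIC))
s=r.get_state(); print(s['clock'],s['q'].round(2),s['tool_pos'],s['contact_force'].round(2))
p,R=pose([.5756,.0058,.069],-.044,0,0); print(p,delta(p,R))
E
```

```text
2.9 [-0.43  0.95  0.62  1.86 -0.91  0.65 -0.85] [0.57464971 0.00497481 0.11119237] [ 0.76 -0.06  0.17]
[0.5756 0.0058 0.069 ] (array([ 0.016, -0.013,  0.703]), array([-0.016,  0.011, -0.029]))
```

View pics/s1.png

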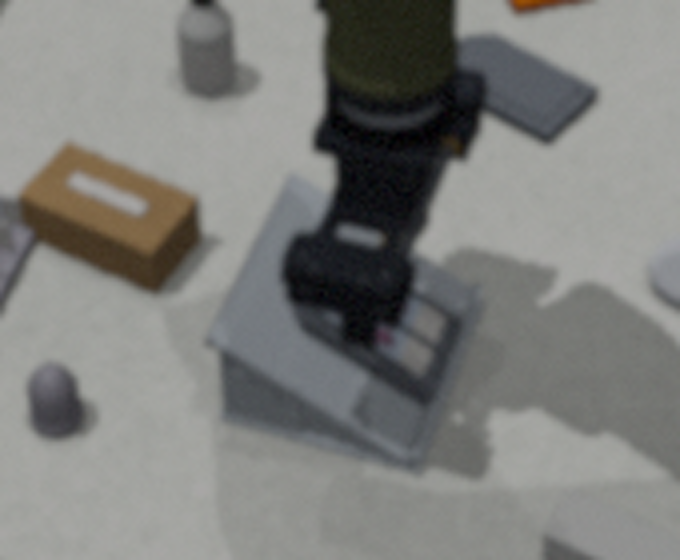

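The gripper hangs over the stand tray at crop (375,300), and the left finger is outside the tray's near side. I'll descend and close.

Request:
servo_tool(deltas=[{"dx":0.01,"dy":-0.01,"dz":0.3,"ax":0,"ay":0,"az":0,"hand":88},{"dx":0.016,"dy":-0.013,"dz":0.55,"ax":0,"ay":0,"az":0,"hand":88},{"dx":0.016,"dy":-0.013,"dz":0.65,"ax":0,"ay":0,"az":0,"hand":88},{"dx":0.016,"dy":-0.013,"dz":0.7,"ax":0,"ay":0,"az":0,"hand":88},{"dx":0.016,"dy":-0.013,"dz":0.7,"ax":0,"ay":0,"az":0,"hand":88}])

```text
clock: 3.52
tool_pos: [0.5769, 0.006, 0.0696]
eef_rot: [1.0, -0.023, 0.001, -0.0]
contact_force: [0.3, 0.3, -0.1]
opening: 0.994
```

```bash
python3 - <<'E'
from h import *
s=r.get_state(); print(s['clock'],s['q'].round(2),s['tool_pos'],s['contact_force'].round(2))
p,R=pose([.5756,.0058,.069],-.044,0,0); print(p,delta(p,R))
E
```

```text
3.525 [-0.38  1.    0.53  1.86 -0.94  0.56 -0.83] [0.57686183 0.00597623 0.0695766 ] [ 0.32  0.33 -0.11]
[0.5756 0.0058 0.069 ] (array([-0.021,  0.004,  0.01 ]), array([-0.01 , -0.011, -0.021]))
```

Request:
servo_tool(deltas=[{"dx":0,"dy":0,"dz":0,"ax":0,"ay":0,"az":0,"hand":74},{"dx":0,"dy":0,"dz":0,"ax":0,"ay":0,"az":0,"hand":69},{"dx":0,"dy":0,"dz":0,"ax":0,"ay":0,"az":0,"hand":62},{"dx":0,"dy":0,"dz":0,"ax":0,"ay":0,"az":0,"hand":60},{"dx":0,"dy":0,"dz":0,"ax":0,"ay":0,"az":0,"hand":60}], newtons=25)

```text
clock: 4.15
tool_pos: [0.5768, 0.0062, 0.0694]
eef_rot: [1.0, -0.023, 0.0, -0.001]
contact_force: [0.8, 1.3, 2.6]
opening: 0.746
```

```bash
python3 - <<'E'
from h import *
s=r.get_state(); print(s['clock'],s['opening']*88.1,s['tool_pos'],s['contact_force'].round(2),s['moment'].round(3))
E
```

```text
4.15 65.70162508261912 [0.57675011 0.00618263 0.06943523] [0.84 1.28 2.58] [0.064 0.274 0.022]
```

Request:
servo_tool(deltas=[{"dx":-0.04,"dy":0,"dz":-0.07,"ax":0,"ay":0,"az":0,"hand":60},{"dx":-0.16,"dy":0,"dz":-0.3,"ax":0,"ay":0,"az":0,"hand":60},{"dx":-0.4,"dy":0,"dz":-0.8,"ax":0,"ay":0,"az":0,"hand":60},{"dx":-0.6,"dy":0,"dz":-1.5,"ax":0,"ay":0,"az":0,"hand":60},{"dx":-0.7,"dy":0,"dz":-2.2,"ax":0,"ay":0,"az":0,"hand":60},{"dx":-0.7,"dy":0,"dz":-2.2,"ax":0,"ay":0,"az":0,"hand":60}])

```text
clock: 4.9
tool_pos: [0.535, 0.0074, 0.2044]
eef_rot: [1.0, -0.023, 0.003, -0.001]
contact_force: [1.3, -0.1, -1.3]
opening: 0.743
```

```bash
cat >> h.py <<'E'
# tray pose in tool frame when gripped (tool vertical, tray rising by 0.5 about -y): stored
def traytool():
    z=np.load('grasp.npz'); return z['Rtt'],z['ptt']   # tray->tool rotation, tray origin in tool
def toolpose(o,Rtray):
    Rtt,ptt=traytool(); R=Rtray@Rtt.T; return np.array(o)-R@ptt,R
def traypose(st=None):
    st=st or r.get_state(); Rtt,ptt=traytool(); R=Ro.from_quat(st['eef_rot']).as_matrix(); return st['tool_pos']+R@ptt,R@Rtt
E
python3 - <<'E'
from h import *
s=r.get_state(); print(s['clock'],s['q'].round(2),s['tool_pos'],s['opening']*88.1,s['contact_force'].round(2))
# grasp moment
tp=np.array([.57675,.0062,.06944]); R=Ro.from_quat([.99973,-.023,0,-.001]).as_matrix()
Mt=Ro.from_euler('ZY',[-.044,-.5]).as_matrix(); o=np.array([.5826,.0060,.0403])
np.savez('grasp.npz',Rtt=R.T@Mt,ptt=R.T@(o-tp)); print(R.T@(o-tp))
Rl=Ro.from_euler('z',1.20).as_matrix()
p,R=toolpose([.5633,.2873,.15],Rl); print(p,R.round(3),delta(p,R))
a,d=eyes.snapshot('side'); np.savez('side2.npz',a=a,d=d)
save('s2',cv2.resize(a[110:300,230:400],None,fx=3,fy=3,interpolation=cv2.INTER_CUBIC))
E
```

```text
4.9 [-0.51  0.78  0.73  1.93 -0.77  0.73 -0.94] [0.5350351  0.00735311 0.2044109 ] 65.45256164296423 [ 1.28 -0.12 -1.33]
[ 5.85434870e-03 -1.09771730e-05  2.91398109e-02]
[0.56655462 0.29551265 0.1783789 ] [[ 0.32   0.931 -0.176]
 [ 0.817 -0.365 -0.446]
 [-0.479 -0.001 -0.878]] (array([ 0.297, -4.821,  0.443]), array([ -2.942,  -4.197, -11.629]))
```

View pics/s2.png

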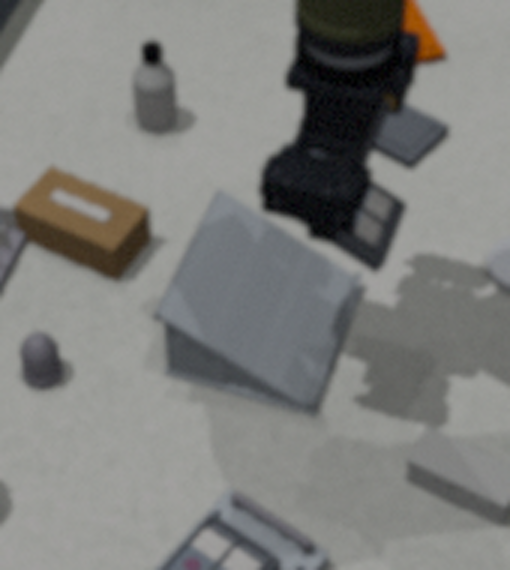

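The tray is held and clear of the stand, with its slides visible at crop (375,215). I'm moving it over the stack.

Request:
servo_tool(deltas=[{"dx":0.3,"dy":-4.8,"dz":0,"ax":-2.942,"ay":-4.197,"az":-11.63,"hand":60},{"dx":0.3,"dy":-4.8,"dz":0,"ax":-2.942,"ay":-4.197,"az":-11.63,"hand":60},{"dx":0.3,"dy":-4.8,"dz":0,"ax":-2.942,"ay":-4.197,"az":-11.63,"hand":60},{"dx":0.3,"dy":-4.8,"dz":0,"ax":-2.942,"ay":-4.197,"az":-11.63,"hand":60},{"dx":0.3,"dy":-4.82,"dz":0,"ax":-2.942,"ay":-4.197,"az":-11.63,"hand":60},{"dx":0.3,"dy":-4.82,"dz":0,"ax":-2.942,"ay":-4.197,"az":-11.63,"hand":60},{"dx":0.3,"dy":-4.82,"dz":0.2,"ax":-2.942,"ay":-4.197,"az":-11.63,"hand":60},{"dx":0.3,"dy":-4.82,"dz":0.44,"ax":-2.942,"ay":-4.197,"az":-11.63,"hand":60},{"dx":0.3,"dy":-4.82,"dz":0.44,"ax":-2.942,"ay":-4.197,"az":-11.63,"hand":60},{"dx":0.3,"dy":-4.82,"dz":0.44,"ax":-2.942,"ay":-4.197,"az":-11.63,"hand":60}])

```text
clock: 6.2
tool_pos: [0.5663, 0.2949, 0.1755]
eef_rot: [0.801, 0.545, -0.207, 0.138]
contact_force: [-0.5, -0.1, -0.9]
opening: 0.743
```

```bash
python3 - <<'E'
from h import *
a,d=eyes.snapshot('side'); np.savez('side3.npz',a=a,d=d)
save('s3',cv2.resize(a[220:370,230:380],None,fx=4,fy=4,interpolation=cv2.INTER_CUBIC))
a,d=eyes.snapshot('top'); np.savez('top3.npz',a=a,d=d)
save('t3',cv2.resize(a[170:270,170:300],None,fx=5,fy=5,interpolation=cv2.INTER_CUBIC))
s=r.get_state(); print(s['clock'],s['q'].round(2),s['tool_pos'],s['opening']*88.1,s['contact_force'].round(2),s['moment'].round(3))
o,R=traypose(s); print(o,Ro.from_matrix(R).as_euler('ZYX'))
Rl=Ro.from_euler('z',1.20).as_matrix()
p,R=toolpose([.5633,.2873,.15],Rl); print(p,delta(p,R))
E
```

```text
6.3 [-0.91  1.09  0.61  1.22 -0.22  1.34 -0.76] [0.56653391 0.29530486 0.17602671] 65.77403540580164 [ 0.23 -0.52 -1.71] [ 0.505 -0.114  0.022]
[0.56317903 0.28710028 0.14765715] [1.19882066e+00 1.02140431e-03 3.02767492e-03]
[0.56655462 0.29551265 0.1783789 ] (array([-0.016, -0.001, -0.036]), array([-0.031,  0.01 ,  0.004]))
```

View pics/s3.png

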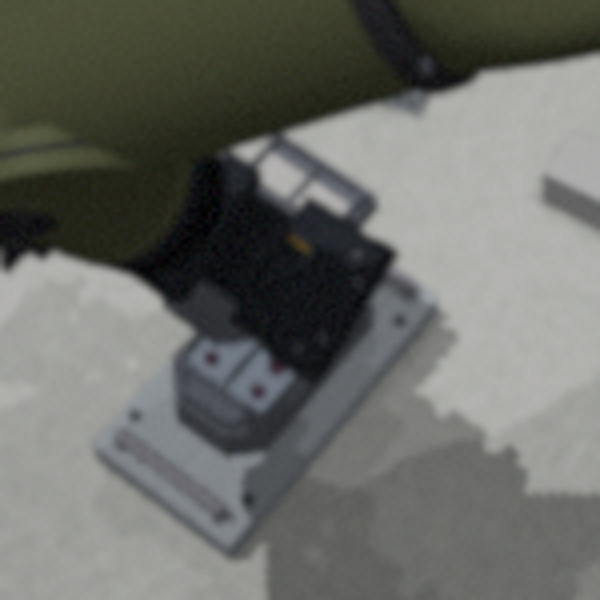

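View pics/t3.png

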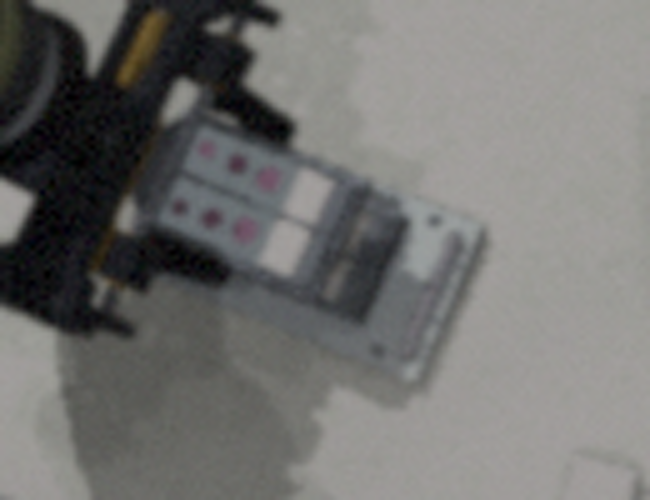

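Both views show the held tray roughly level, with its chamfers pointing the same way as the stack's. The slides are at t3 (245,200). Next I'll check its tilt and offset from depth.

```bash
python3 - <<'E'
from h import *
z=np.load('top3.npz'); W=cloud('top',z['d'])
o=np.array([.5632,.2871,.1477]); M=Ro.from_euler('z',1.199).as_matrix()
Q=(W-o)@M
m=np.isfinite(W[...,0])&(np.abs(Q[...,1])<.026)&(Q[...,0]>-.05)&(Q[...,0]<.03)&(Q[...,2]>.008)&(Q[...,2]<.024)
P=Q[m]; A=np.c_[P[:,:2],np.ones(len(P))]; c,*_=np.linalg.lstsq(A,P[:,2],rcond=None); print('tray top plane slopes',c,len(P),(P[:,2]-A@c).std())
# whole-tray mask edge fit: use rear part. outline: points z>-.01 -> fit on Q with x<0.01 only
near=np.isfinite(W[...,0])&(Q[...,0]<.012)&(Q[...,0]>-.09)&(abs(Q[...,1])<.07)&(Q[...,2]<.03)
P=Q[near]; y=((P[:,2]>-.02)).astype(float)
f=lambda p:((1/(1+np.exp(np.clip(inside(P,p[0],p[1],p[2],.112,.066,.016)/.0012,-40,40)))-y)**2).sum()
q=minimize(f,[0,0,0],method='Nelder-Mead',options=dict(initial_simplex=[[0,0,0],[.005,0,0],[0,.005,0],[0,0,.05]])); print('tray offset in expected frame (top cam)',q.x,q.fun,len(P))
# same with side on chamfer end
z=np.load('side3.npz'); W=cloud('side',z['d']); Q=(W-o)@M
near=np.isfinite(W[...,0])&(Q[...,0]>.028)&(Q[...,0]<.09)&(abs(Q[...,1])<.06)&(Q[...,2]<.03)
P=Q[near]; y=((P[:,2]>-.02)).astype(float)
q=minimize(f,[0,0,0],method='Nelder-Mead',options=dict(initial_simplex=[[0,0,0],[.005,0,0],[0,.005,0],[0,0,.05]])); print('side',q.x,q.fun,len(P))
m=(np.abs(Q[...,1])<.022)&(Q[...,0]>.02)&(Q[...,0]<.045)&(Q[...,2]>.008)&(Q[...,2]<.03); print(np.nanmedian(Q[m][:,2]))
E
```

```text
tray top plane slopes [0.00402645 0.00211516 0.01406608] 638 0.0020202535625776703
tray offset in expected frame (top cam) [-0.00034516 -0.00206628 -0.01453118] 287.91011464380506 2153
side [-0.01731099  0.14120304 -4.21957177] 186.0 1739
0.01368340708688559
```

```bash
python3 - <<'E'
from h import *
Rl=Ro.from_euler('z',1.20).as_matrix()
for z in(.066,.066-.01): 
  p,R=toolpose([.563,.2868,z],Rl); print(p,delta(p,R))
R0=Ro.from_quat(r.get_state()['eef_rot']).as_matrix(); print('world down per mm',(R0.T@[0,0,-1])/60,'carrier x per mm',R0.T@Rl[:,0]/60,'y',R0.T@Rl[:,1]/60)
E
```

```text
[0.56625462 0.29501265 0.0943789 ] (array([0.648, 0.003, 1.197]), array([-0.031,  0.01 ,  0.004]))
[0.56625462 0.29501265 0.0843789 ] (array([0.728, 0.003, 1.343]), array([-0.031,  0.01 ,  0.004]))
world down per mm [8.00608178e-03 6.36441582e-05 1.46176736e-02] carrier x per mm [ 1.46177882e-02 -6.50134332e-05 -8.00586150e-03] y [-2.64491298e-05 -1.66664183e-02  8.70503814e-05]
```

Request:
servo_tool(deltas=[{"dx":0.2,"dy":0.003,"dz":0.36,"ax":-0.03,"ay":0.01,"az":0,"hand":60},{"dx":0.4,"dy":0.003,"dz":0.74,"ax":-0.03,"ay":0.01,"az":0,"hand":60},{"dx":0.55,"dy":0.003,"dz":1.02,"ax":-0.03,"ay":0.01,"az":0,"hand":60},{"dx":0.62,"dy":0.003,"dz":1.145,"ax":-0.03,"ay":0.01,"az":0,"hand":60},{"dx":0.648,"dy":0.003,"dz":1.197,"ax":-0.03,"ay":0.01,"az":0,"hand":60},{"dx":0.648,"dy":0.003,"dz":1.197,"ax":-0.03,"ay":0.01,"az":0,"hand":60},{"dx":0.648,"dy":0.003,"dz":1.197,"ax":-0.03,"ay":0.01,"az":0,"hand":60}])

```text
clock: 7.18
tool_pos: [0.566, 0.2958, 0.0943]
eef_rot: [0.8, 0.547, -0.205, 0.139]
contact_force: [-0.1, -0.7, -0.5]
opening: 0.748
```

```bash
python3 - <<'E'
from h import *
a,d=eyes.snapshot('side'); np.savez('side4.npz',a=a,d=d)
save('s4',cv2.resize(a[240:360,230:380],None,fx=5,fy=5,interpolation=cv2.INTER_CUBIC))
a,d=eyes.snapshot('top'); np.savez('top4.npz',a=a,d=d)
save('t4',cv2.resize(a[170:270,170:300],None,fx=5,fy=5,interpolation=cv2.INTER_CUBIC))
s=r.get_state(); print(s['clock'],s['tool_pos'],s['contact_force'].round(2),s['moment'].round(3))
o,R=traypose(s); print(o,Ro.from_matrix(R).as_euler('ZYX'))
E
```

```text
7.275 [0.56587652 0.29580732 0.09411872] [-0.03 -0.26 -0.34] [ 0.521 -0.093 -0.034]
[0.56261551 0.2875931  0.06574101] [1.20258225e+00 1.26254996e-04 9.94057925e-04]
```

View pics/s4.png

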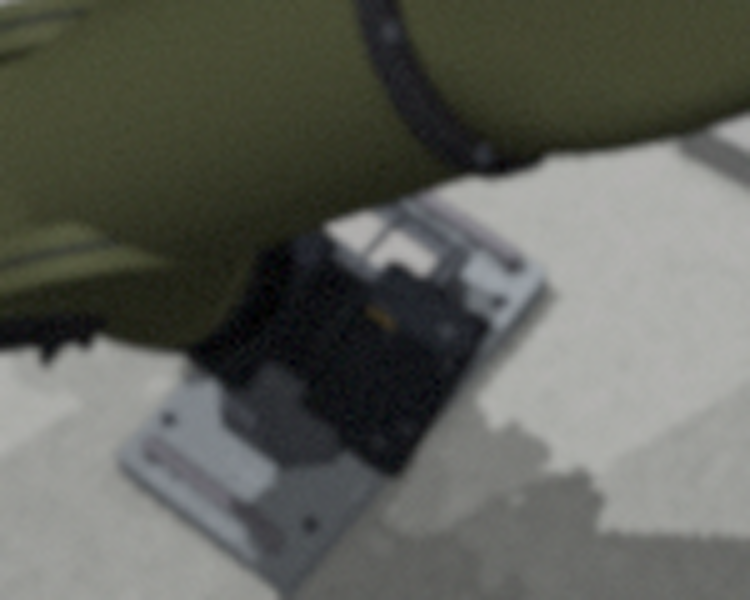

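View pics/t4.png

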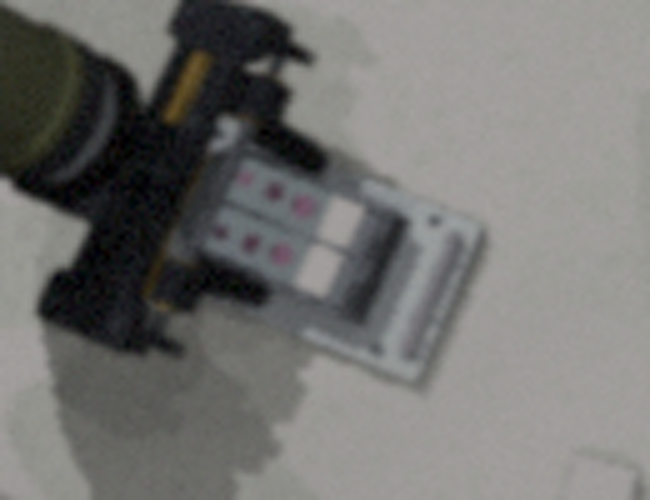

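```bash
cat >> h.py <<'E'
def rectify(name,img,o,yaw,z,x0,x1,y0,y1,s=.0005):
    """image of plane z, in frame (o,yaw): rows = x descending, cols = y descending"""
    m=eyes.camera_model(name); T=np.linalg.inv(np.array(m['pose']))
    X,Y=np.meshgrid(np.arange(x1,x0,-s),np.arange(y1,y0,-s),indexing='ij')
    c,sn=np.cos(yaw),np.sin(yaw); P=np.stack([o[0]+c*X-sn*Y,o[1]+sn*X+c*Y,np.full_like(X,z),np.ones_like(X)],-1)@T.T
    x,y=P[...,0]/-P[...,2],-P[...,1]/-P[...,2]; f=1+m['k1']*(x*x+y*y)
    return cv2.remap(img,(m['fx']*x*f+m['cx']).astype(np.float32),(m['fy']*y*f+m['cy']).astype(np.float32),cv2.INTER_CUBIC)
def reg(a,b):
    """shift (dx,dy in m, + rot) of b content relative to a content"""
    ga,gb=[cv2.GaussianBlur(cv2.cvtColor(i,cv2.COLOR_RGB2GRAY).astype(np.float32),(0,0),2) for i in(a,b)]
    Wp=np.eye(2,3,dtype=np.float32)
    cc,Wp=cv2.findTransformECC(ga,gb,Wp,cv2.MOTION_EUCLIDEAN,(3,300,1e-7),None,5)
    h,w=ga.shape; c=Wp@np.array([w/2,h/2,1])-[w/2,h/2]
    return -c[1]*.0005,-c[0]*.0005,np.arctan2(Wp[1,0],Wp[0,0]),cc
E
python3 - <<'E'
from h import *
a0=np.load('top0.npz')['a']; a4=np.load('top4.npz')['a']; a3=np.load('top3.npz')['a']
o=(.563,.2872); y=1.20; box=(-.045,.012,-.028,.028)
A=rectify('top',a0,o,y,.0545,*box)
for z in(.0657+.0155,): 
    B=rectify('top',a4,o,y,z,*box); print('held4 - stack',reg(A,B))
B3=rectify('top',a3,o,y,.1477+.0155,-.045,.02,-.028,.028); A3=rectify('top',a0,o,y,.0545,-.045,.02,-.028,.028); print('held3 - stack',reg(A3,B3))
# held on stand originally vs pose? and check in full outline
save('rc',cv2.resize(np.hstack([A,B]),None,fx=3,fy=3))
print(traypose()[0])
E
```

```text
held4 - stack (np.float64(-0.0015266996696591377), np.float64(-0.00027110322285443545), np.float32(0.017756924), 0.9659191685310435)
held3 - stack (np.float64(-0.0019654396921396254), np.float64(-0.0010663038846105337), np.float32(0.022884388), 0.9614149076091546)
[0.56261551 0.2875931  0.06574101]
```

View pics/rc.png

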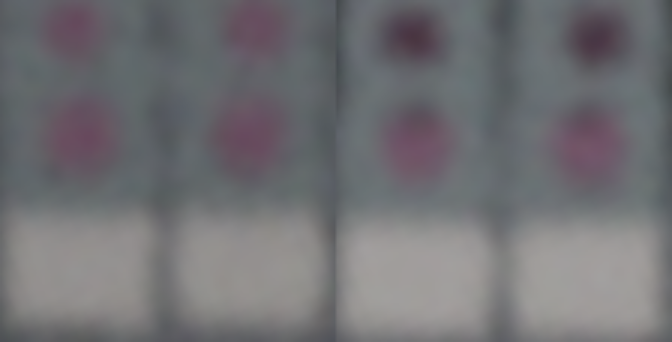

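```bash
python3 - <<'E'
from h import *
a0=np.load('top0.npz')['a']; a4=np.load('top4.npz')['a']
o=(.563,.2872); y=1.20
for box in [(-.052,-.018,-.032,.032),(-.05,-.02,-.028,.028),(-.058,-.02,-.034,.034)]:
    A=rectify('top',a0,o,y,.0545,*box); B=rectify('top',a4,o,y,.0657+.0155,*box); print('labels',reg(A,B))
save('rc2',cv2.resize(np.hstack([A,B]),None,fx=3,fy=3))
# label mask minAreaRects
box=(-.06,.0,-.036,.036)
for n,i,z in(('stack',a0,.0545),('held',a4,.0812)):
    I=rectify('top',i,o,y,z,*box); g=cv2.cvtColor(I,cv2.COLOR_RGB2GRAY); _,b=cv2.threshold(g,140,255,cv2.THRESH_BINARY)
    nn,l,st,ce=cv2.connectedComponentsWithStats(b)
    for k in range(1,nn):
        if st[k,4]>300: print(n,st[k],(0-ce[k][1]*.0005).round(5),(.036-ce[k][0]*.0005).round(5))
E
```

```text
labels (np.float64(-0.0017731098383665085), np.float64(0.00023050247458741068), np.float32(0.0045939507), 0.9786400705107944)
labels (np.float64(-0.0017375006303191186), np.float64(0.00012916741333901882), np.float32(0.004294388), 0.975995731125545)
labels (np.float64(-0.0018693325178464875), np.float64(9.170576532778796e-05), np.float32(0.00068632024), 0.9792541175762997)
stack [ 23  53  39  26 885] -0.03266 0.01478
stack [ 78  53  42  26 962] -0.03254 -0.01354
held [  19   51   49   35 1505] -0.03388 0.01487
held [  76   51   46   35 1482] -0.03413 -0.01352
```

View pics/rc2.png

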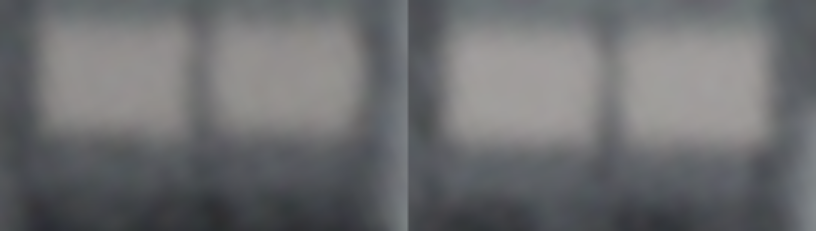

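Request:
servo_tool(deltas=[{"dx":0.0234,"dy":0,"dz":-0.0128,"ax":0,"ay":0,"az":0,"hand":60},{"dx":0.0394,"dy":0,"dz":0.0164,"ax":0,"ay":0,"az":0,"hand":60},{"dx":0.0514,"dy":0,"dz":0.0384,"ax":0,"ay":0,"az":0,"hand":60},{"dx":0.0594,"dy":0,"dz":0.053,"ax":0,"ay":0,"az":0,"hand":60},{"dx":0.0594,"dy":0,"dz":0.053,"ax":0,"ay":0,"az":0,"hand":60}])

```text
clock: 7.9
tool_pos: [0.566, 0.2971, 0.0888]
eef_rot: [0.799, 0.547, -0.205, 0.139]
contact_force: [-0.1, -1.0, -1.2]
opening: 0.743
```

```bash
cat > st.py <<'E'
from h import *
s=r.get_state(); o,R=traypose(s); Rc=Ro.from_euler('z',1.2).as_matrix()
print('t',s['clock'],'F',s['contact_force'].round(1),'M',s['moment'].round(2),'tray z',o[2].round(4),'xy in stack frame',((o-[.563,.2872,0])@Rc)[:2].round(4),'eul',Ro.from_matrix(R).as_euler('ZYX').round(4))
E
python3 st.py
```

```text
t 7.9 F [-0.1 -1.  -1.2] M [ 0.44 -0.1  -0.02] tray z 0.0605 xy in stack frame [0.0014 0.0008] eul [1.2025e+00 1.2000e-03 1.8000e-03]
```

Request:
servo_tool(deltas=[{"dx":0.004,"dy":0,"dz":0.0073,"ax":0,"ay":0,"az":0,"hand":60},{"dx":0.008,"dy":0,"dz":0.0146,"ax":0,"ay":0,"az":0,"hand":60},{"dx":0.012,"dy":0,"dz":0.022,"ax":0,"ay":0,"az":0,"hand":60},{"dx":0.012,"dy":0,"dz":0.022,"ax":0,"ay":0,"az":0,"hand":60}])

```text
clock: 8.4
tool_pos: [0.5661, 0.2971, 0.0875]
eef_rot: [0.799, 0.547, -0.205, 0.139]
contact_force: [-1.0, 0.2, -1.2]
opening: 0.744
```

```bash
python3 st.py
```

```text
t 8.4 F [-1.   0.2 -1.2] M [ 0.47 -0.12  0.07] tray z 0.0591 xy in stack frame [0.0015 0.0008] eul [1.2025e+00 1.0000e-03 1.7000e-03]
```

Request:
servo_tool(deltas=[{"dx":0.004,"dy":0,"dz":0.0073,"ax":0,"ay":0,"az":0,"hand":60},{"dx":0.008,"dy":0,"dz":0.0146,"ax":0,"ay":0,"az":0,"hand":60},{"dx":0.008,"dy":0,"dz":0.0146,"ax":0,"ay":0,"az":0,"hand":60}])

```text
clock: 8.78
tool_pos: [0.5661, 0.2971, 0.0864]
eef_rot: [0.799, 0.547, -0.205, 0.139]
contact_force: [0.5, 0.2, -1.9]
opening: 0.745
```

```bash
python3 st.py
```

```text
t 8.775 F [ 0.5  0.2 -1.9] M [ 0.46 -0.11  0.01] tray z 0.0581 xy in stack frame [0.0015 0.0008] eul [1.2025e+00 1.0000e-03 1.7000e-03]
```

Request:
servo_tool(deltas=[{"dx":0.004,"dy":0,"dz":0.0073,"ax":0,"ay":0,"az":0,"hand":60},{"dx":0.008,"dy":0,"dz":0.0146,"ax":0,"ay":0,"az":0,"hand":60},{"dx":0.008,"dy":0,"dz":0.0146,"ax":0,"ay":0,"az":0,"hand":60}])

```text
clock: 9.15
tool_pos: [0.5661, 0.2971, 0.0854]
eef_rot: [0.799, 0.547, -0.205, 0.139]
contact_force: [0.5, 0.6, -0.8]
opening: 0.744
```

```bash
python3 st.py
```

```text
t 9.15 F [ 0.5  0.6 -0.8] M [ 0.5  -0.08 -0.  ] tray z 0.0571 xy in stack frame [0.0015 0.0008] eul [1.2024e+00 1.1000e-03 1.8000e-03]
```

Request:
servo_tool(deltas=[{"dx":0.004,"dy":0,"dz":0.0073,"ax":0,"ay":0,"az":0,"hand":60},{"dx":0.008,"dy":0,"dz":0.0146,"ax":0,"ay":0,"az":0,"hand":60},{"dx":0.008,"dy":0,"dz":0.0146,"ax":0,"ay":0,"az":0,"hand":60}])

```text
clock: 9.52
tool_pos: [0.5661, 0.2971, 0.0844]
eef_rot: [0.799, 0.547, -0.205, 0.139]
contact_force: [0.1, -0.2, -1.3]
opening: 0.742
```

```bash
python3 st.py
```

```text
t 9.525 F [ 0.1 -0.2 -1.3] M [ 0.46 -0.15  0.01] tray z 0.0561 xy in stack frame [0.0015 0.0008] eul [1.2025e+00 1.0000e-03 1.8000e-03]
```

Request:
servo_tool(deltas=[{"dx":0.004,"dy":0,"dz":0.0073,"ax":0,"ay":0,"az":0,"hand":60},{"dx":0.008,"dy":0,"dz":0.0146,"ax":0,"ay":0,"az":0,"hand":60},{"dx":0.008,"dy":0,"dz":0.0146,"ax":0,"ay":0,"az":0,"hand":60}])

```text
clock: 9.9
tool_pos: [0.5661, 0.2971, 0.0834]
eef_rot: [0.799, 0.547, -0.205, 0.139]
contact_force: [0.7, 0.3, -1.0]
opening: 0.744
```

```bash
python3 st.py
```

```text
t 9.9 F [ 0.7  0.3 -1. ] M [ 0.45 -0.14  0.05] tray z 0.0551 xy in stack frame [0.0015 0.0008] eul [1.2025e+00 1.1000e-03 1.8000e-03]
```

Request:
servo_tool(deltas=[{"dx":0.004,"dy":0,"dz":0.0073,"ax":0,"ay":0,"az":0,"hand":60},{"dx":0.008,"dy":0,"dz":0.0146,"ax":0,"ay":0,"az":0,"hand":60},{"dx":0.008,"dy":0,"dz":0.0146,"ax":0,"ay":0,"az":0,"hand":60}])

```text
clock: 10.28
tool_pos: [0.5661, 0.2971, 0.0825]
eef_rot: [0.799, 0.547, -0.205, 0.139]
contact_force: [-1.2, 0.2, -1.2]
opening: 0.746
```

```bash
python3 st.py
```

```text
t 10.275 F [-1.2  0.2 -1.2] M [ 0.43 -0.11 -0.01] tray z 0.0541 xy in stack frame [0.0015 0.0008] eul [1.2025e+00 1.0000e-03 1.8000e-03]
```

Request:
servo_tool(deltas=[{"dx":0.004,"dy":0,"dz":0.0073,"ax":0,"ay":0,"az":0,"hand":60},{"dx":0.008,"dy":0,"dz":0.0146,"ax":0,"ay":0,"az":0,"hand":60},{"dx":0.008,"dy":0,"dz":0.0146,"ax":0,"ay":0,"az":0,"hand":60}])

```text
clock: 10.65
tool_pos: [0.5662, 0.2971, 0.0821]
eef_rot: [0.799, 0.547, -0.205, 0.139]
contact_force: [-0.6, 0.3, 3.3]
opening: 0.748
```

```bash
python3 st.py
```

```text
t 10.65 F [-0.6  0.3  3.3] M [ 0.07  0.27 -0.12] tray z 0.0537 xy in stack frame [0.0015 0.0007] eul [1.2025e+00 1.1000e-03 1.5000e-03]
```

```bash
python3 - <<'E'
from h import *
a,d=eyes.snapshot('top'); np.savez('top5.npz',a=a,d=d)
o=np.array([.563,.2872,.0]); M=Ro.from_euler('z',1.2).as_matrix()
for n in('top0','top5','top4'):
    W=cloud('top',np.load(n+'.npz')['d']); Q=(W-o)@M
    m=np.isfinite(W[...,0])&(abs(Q[...,1])<.024)&(Q[...,0]>-.045)&(Q[...,0]<.015)
    P=Q[m]; P=P[abs(P[:,2]-np.median(P[:,2]))<.008]; A=np.c_[P[:,:2],np.ones(len(P))]; c,*_=np.linalg.lstsq(A,P[:,2],rcond=None)
    m=np.isfinite(W[...,0])&(abs(Q[...,1])<.04)&(abs(Q[...,0]+.078)<.003)
    print(n,'z',np.median(P[:,2]),'plane',c,'plate/bar',np.median(Q[m][:,2]))
E
python3 st.py
```

```text
top0 z 0.054082205871124556 plane [ 0.00131841 -0.00301205  0.05395254] plate/bar 0.023584754336325897
top5 z 0.06809393722428247 plane [-0.00119286 -0.00229606  0.0680796 ] plate/bar 0.02327519935118072
top4 z 0.080106788742621 plane [-0.00327525 -0.00426832  0.08006569] plate/bar 0.023728236749798626
t 10.7 F [-1.2  1.   3.9] M [ 0.13  0.28 -0.16] tray z 0.0537 xy in stack frame [0.0015 0.0007] eul [1.2024e+00 1.1000e-03 1.5000e-03]
```

The tray top now sits exactly 14.0 mm above the old stack top and is level, so it is home. I'm letting go.

Request:
servo_tool(deltas=[{"dx":0,"dy":0,"dz":0,"ax":0,"ay":0,"az":0,"hand":67},{"dx":0,"dy":0,"dz":0,"ax":0,"ay":0,"az":0,"hand":72},{"dx":0,"dy":0,"dz":0,"ax":0,"ay":0,"az":0,"hand":82},{"dx":0,"dy":0,"dz":0,"ax":0,"ay":0,"az":0,"hand":88},{"dx":0,"dy":0,"dz":0,"ax":0,"ay":0,"az":0,"hand":88}])

```text
clock: 11.32
tool_pos: [0.5661, 0.2971, 0.0815]
eef_rot: [0.799, 0.547, -0.205, 0.139]
contact_force: [0.1, -0.5, -0.4]
opening: 0.996
```

```bash
python3 st.py
```

```text
t 11.325 F [ 0.1 -0.5 -0.4] M [ 0.36 -0.1  -0.01] tray z 0.0531 xy in stack frame [0.0015 0.0008] eul [1.2026e+00 1.0000e-03 1.7000e-03]
```

Request:
servo_tool(deltas=[{"dx":0,"dy":0,"dz":-0.3,"ax":0,"ay":0,"az":0,"hand":88},{"dx":0,"dy":0,"dz":-1.0,"ax":0,"ay":0,"az":0,"hand":88},{"dx":0,"dy":0,"dz":-2,"ax":0,"ay":0,"az":0,"hand":88},{"dx":0,"dy":0,"dz":-2.4,"ax":0,"ay":0,"az":0,"hand":88},{"dx":0,"dy":0,"dz":-2.4,"ax":0,"ay":0,"az":0,"hand":88}])

```text
clock: 11.95
tool_pos: [0.5924, 0.3625, 0.2093]
eef_rot: [0.8, 0.548, -0.203, 0.139]
contact_force: [0.0, -0.4, -0.5]
opening: 0.997
```

```bash
python3 - <<'E'
from h import *
s=r.get_state(); print(s['clock'],s['q'].round(2),s['tool_pos'])
p,R=pose([.551,-.2763,.2],-.40,0,0); print(p,delta(p,R))
p,R=pose([.60,-.02,.25],.3,0,0); print(p,delta(p,R))
E
```

```text
11.95 [-0.9   1.14  0.61  0.93 -0.24  1.57 -0.83] [0.5924355  0.3624634  0.20929447]
[ 0.551  -0.2763  0.2   ] (array([-8.87 ,  3.201,  4.993]), array([ 3.795,  3.683, 14.946]))
[ 0.6  -0.02  0.25] (array([-5.508,  2.419,  2.219]), array([2.139, 4.423, 8.424]))
```

Request:
servo_tool(deltas=[{"dx":-5.508,"dy":2.419,"dz":2.219,"ax":2.139,"ay":4.423,"az":8.424,"hand":88},{"dx":-5.508,"dy":2.419,"dz":2.219,"ax":2.139,"ay":4.423,"az":8.424,"hand":88},{"dx":-5.508,"dy":2.419,"dz":2.219,"ax":2.139,"ay":4.423,"az":8.424,"hand":88},{"dx":-5.508,"dy":2.419,"dz":2.219,"ax":2.139,"ay":4.423,"az":8.424,"hand":88},{"dx":-5.508,"dy":2.419,"dz":2.219,"ax":2.139,"ay":4.423,"az":8.424,"hand":88},{"dx":-8.87,"dy":3.2,"dz":4.99,"ax":3.795,"ay":3.683,"az":14.946,"hand":88},{"dx":-8.87,"dy":3.2,"dz":4.99,"ax":3.795,"ay":3.683,"az":14.946,"hand":88},{"dx":-8.87,"dy":3.2,"dz":4.99,"ax":3.795,"ay":3.683,"az":14.946,"hand":88},{"dx":-8.87,"dy":3.2,"dz":4.99,"ax":3.795,"ay":3.683,"az":14.946,"hand":88},{"dx":-8.87,"dy":3.2,"dz":4.99,"ax":3.795,"ay":3.683,"az":14.946,"hand":88}])

```text
clock: 13.2
tool_pos: [0.5497, -0.2574, 0.2011]
eef_rot: [0.98, -0.201, -0.003, 0.002]
contact_force: [1.3, 0.4, -0.6]
opening: 0.996
```

```bash
python3 - <<'E'
from h import *
s=r.get_state(); print(s['clock'],s['q'].round(2),s['tool_pos'])
p,R=pose([.551,-.2763,.2],-.40,0,0); print(p,delta(p,R))
E
```

```text
13.2 [-0.03  0.88  0.76  1.71 -0.75  0.88 -0.92] [ 0.54965882 -0.25739739  0.20107611]
[ 0.551  -0.2763  0.2   ] (array([0.145, 0.281, 0.018]), array([ 0.043,  0.056, -0.05 ]))
```

Request:
servo_tool(deltas=[{"dx":0,"dy":0,"dz":0,"ax":0,"ay":0,"az":0,"hand":88},{"dx":0,"dy":0,"dz":0,"ax":0,"ay":0,"az":0,"hand":88},{"dx":0,"dy":0,"dz":0,"ax":0,"ay":0,"az":0,"hand":88}])

```text
clock: 13.58
tool_pos: [0.5523, -0.2536, 0.2023]
eef_rot: [0.98, -0.198, -0.002, 0.001]
contact_force: [-0.6, 0.7, -0.1]
opening: 1.003
```

```bash
python3 - <<'E'
from h import *
for n in('top','side'):
    a,d=eyes.snapshot(n); np.savez(n+'6.npz',a=a,d=d)
    W=cloud(n,d)
    print(n,'stack',*fitpatch(W,W[...,2]>0.042,0,.112,.066,.016,(.563,.287,1.2)))
    print(n,'stack hi',*fitpatch(W,W[...,2]>0.05,0,.112,.066,.016,(.563,.287,1.2)))
    if n=='top': save('t6',cv2.resize(a[150:270,170:520],None,fx=2.2,fy=2.2,interpolation=cv2.INTER_CUBIC))
    else: save('s6',cv2.resize(a[100:360,220:420],None,fx=2.2,fy=2.2,interpolation=cv2.INTER_CUBIC))
s=r.get_state(); print(s['clock'],s['q'].round(2),s['tool_pos'],s['contact_force'])
p,R=pose([.551,-.2763,.2],-.40,0,0); print(p,delta(p,R))
p,R=pose([.551,-.2763,.06],-.40,0,0); print(p,delta(p,R))
E
```

```text
top stack [0.56247601 0.28580189 1.19517418] 48.53884272132341 983
top stack hi [0.56282206 0.28631687 1.19426818] 39.5384279259289 959
side stack [0.56318268 0.28891102 1.19208612] 165.04107987888852 1625
side stack hi [0.56374806 0.28804691 1.1955173 ] 147.47127637184133 1529
13.675 [-0.04  0.87  0.76  1.7  -0.75  0.88 -0.92] [ 0.55258235 -0.25402803  0.20275967] [ 0.34857587 -0.46013937 -0.11043009]
[ 0.551  -0.2763  0.2   ] (array([0.12 , 0.352, 0.047]), array([0.027, 0.028, 0.011]))
[ 0.551  -0.2763  0.06  ] (array([0.127, 0.346, 2.38 ]), array([0.027, 0.028, 0.011]))
```

View pics/t6.png

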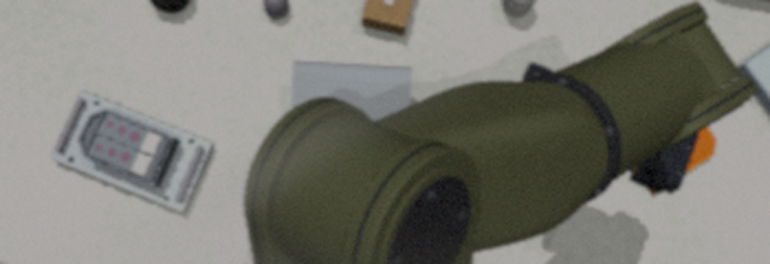

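View pics/s6.png

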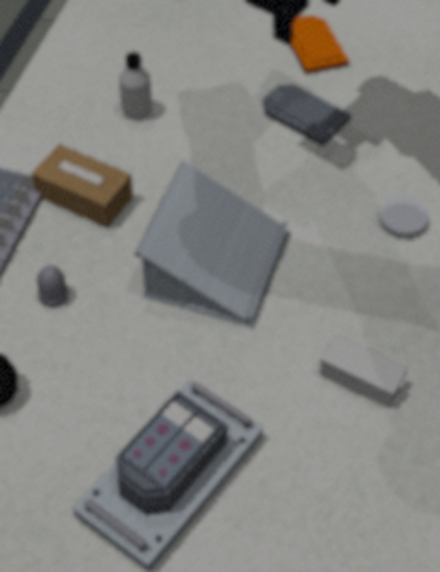

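Tray 3 is seated on the stack with its chamfers aligned (t6 (130,140)). The bench cover is at s6 (305,112), and the orange look-alike is beside it at s6 (320,45). Next I'll move over the grey cover.

Request:
servo_tool(deltas=[{"dx":0.127,"dy":0.346,"dz":0.6,"ax":0.027,"ay":0.028,"az":0.011,"hand":88},{"dx":0.127,"dy":0.346,"dz":1.3,"ax":0.027,"ay":0.028,"az":0.011,"hand":88},{"dx":0.127,"dy":0.346,"dz":2.0,"ax":0.027,"ay":0.028,"az":0.011,"hand":88},{"dx":0.127,"dy":0.346,"dz":2.38,"ax":0.027,"ay":0.028,"az":0.011,"hand":88},{"dx":0.127,"dy":0.346,"dz":2.38,"ax":0.027,"ay":0.028,"az":0.011,"hand":88},{"dx":0.127,"dy":0.346,"dz":2.38,"ax":0.027,"ay":0.028,"az":0.011,"hand":88}])

```text
clock: 14.42
tool_pos: [0.5513, -0.2784, 0.0614]
eef_rot: [0.98, -0.2, 0.001, 0.001]
contact_force: [0.4, -0.9, 0.5]
opening: 1.001
```

```bash
python3 - <<'E'
from h import *
a,d=eyes.snapshot('side'); np.savez('side7.npz',a=a,d=d)
save('s7',cv2.resize(a[80:200,300:440],None,fx=5,fy=5,interpolation=cv2.INTER_CUBIC))
s=r.get_state(); print(s['clock'],s['q'].round(2),s['tool_pos'],s['contact_force'].round(2))
p,R=pose([.551,-.2763,.028],-.40,0,0); print(p,delta(p,R))
E
```

```text
14.475 [ 0.09  1.05  0.58  1.74 -0.91  0.64 -0.77] [ 0.55142368 -0.27865732  0.06168867] [0.62 0.27 0.25]
[ 0.551  -0.2763  0.028 ] (array([-0.024, -0.034,  0.561]), array([ 0.013, -0.029, -0.019]))
```

View pics/s7.png

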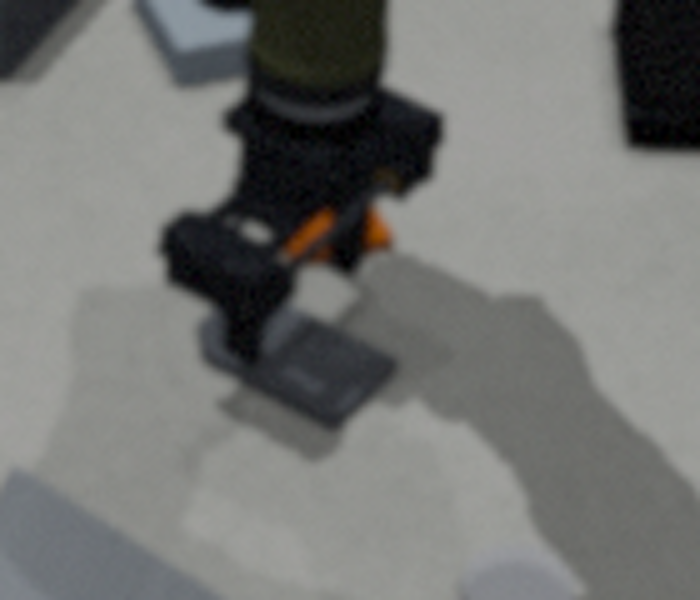

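Request:
servo_tool(deltas=[{"dx":-0.024,"dy":-0.034,"dz":0.25,"ax":0.013,"ay":-0.029,"az":-0.02,"hand":88},{"dx":-0.024,"dy":-0.034,"dz":0.45,"ax":0.013,"ay":-0.029,"az":-0.02,"hand":88},{"dx":-0.024,"dy":-0.034,"dz":0.55,"ax":0.013,"ay":-0.029,"az":-0.02,"hand":88},{"dx":-0.024,"dy":-0.034,"dz":0.55,"ax":0.013,"ay":-0.029,"az":-0.02,"hand":88},{"dx":-0.024,"dy":-0.034,"dz":0.55,"ax":0.013,"ay":-0.029,"az":-0.02,"hand":88}])

```text
clock: 15.1
tool_pos: [0.55, -0.2763, 0.0274]
eef_rot: [0.98, -0.199, -0.001, -0.0]
contact_force: [0.0, 0.1, 0.3]
opening: 0.999
```

```bash
python3 - <<'E'
from h import *
s=r.get_state(); print(s['clock'],s['q'].round(2),s['tool_pos'],s['contact_force'].round(2))
p,R=pose([.551,-.2763,.028],-.40,0,0); print(p,delta(p,R))
E
```

```text
15.1 [ 0.12  1.09  0.52  1.74 -0.93  0.58 -0.75] [ 0.55002713 -0.27625773  0.0274283 ] [0.05 0.12 0.34]
[ 0.551  -0.2763  0.028 ] (array([ 0.015, -0.006, -0.01 ]), array([-0.003,  0.02 , -0.007]))
```

Request:
servo_tool(deltas=[{"dx":0.015,"dy":0,"dz":-0.01,"ax":0,"ay":0,"az":0,"hand":74},{"dx":0.015,"dy":0,"dz":-0.01,"ax":0,"ay":0,"az":0,"hand":69},{"dx":0.015,"dy":0,"dz":-0.01,"ax":0,"ay":0,"az":0,"hand":62},{"dx":0.015,"dy":0,"dz":-0.01,"ax":0,"ay":0,"az":0,"hand":60},{"dx":0.015,"dy":0,"dz":-0.01,"ax":0,"ay":0,"az":0,"hand":60},{"dx":0.015,"dy":0,"dz":-0.01,"ax":0,"ay":0,"az":0,"hand":60}], newtons=25)

```text
clock: 15.85
tool_pos: [0.5511, -0.2762, 0.0281]
eef_rot: [0.98, -0.199, -0.001, -0.001]
contact_force: [0.7, 2.1, 3.4]
opening: 0.748
```

```bash
python3 - <<'E'
from h import *
s=r.get_state(); print(s['clock'],s['opening']*88.1,s['tool_pos'],s['contact_force'].round(2))
tp=s['tool_pos']; R=Ro.from_quat(s['eef_rot']).as_matrix(); print(Ro.from_matrix(R).as_euler('ZYX'))
# cover centred across jaws; along x from camera
c=R.T@(np.array([.5510,-.2763,0])-tp); print('cam offset in tool',c)
c[1]=0
np.savez('grasp.npz',Rtt=np.diag([1.,-1,-1]),ptt=np.array([c[0],0,tp[2]]))
E
```

```text
15.85 65.90002270191283 [ 0.55108769 -0.27624904  0.02810327] [0.7  2.14 3.4 ]
[-4.00490807e-01  1.92411933e-03 -3.14069903e+00]
cam offset in tool [-6.80975722e-06  1.06228828e-04  2.81032491e-02]
```

```bash
python3 - <<'E'
from h import *
Rl=Ro.from_euler('z',1.20).as_matrix(); o=np.array([.563,.2872,.0])+Rl@[.0008,.0008,0]
print(o)
s=r.get_state(); s=dict(s); s['tool_pos']=s['tool_pos']+[0,0,.17]
p,R=toolpose([o[0],o[1],.17],Rl); print(p,delta(p,R,s))
E
```

```text
[0.56254425 0.28823552 0.        ]
[0.56254672 0.28824186 0.19810327] (array([-3.492, -8.738,  0.015]), array([-2.1000e-02,  7.0000e-03, -1.5284e+01]))
```

Request:
servo_tool(deltas=[{"dx":0,"dy":0,"dz":-0.1,"ax":0,"ay":0,"az":0,"hand":60},{"dx":0,"dy":0,"dz":-0.5,"ax":0,"ay":0,"az":0,"hand":60},{"dx":0,"dy":0,"dz":-1.2,"ax":0,"ay":0,"az":0,"hand":60},{"dx":0,"dy":0,"dz":-2.0,"ax":0,"ay":0,"az":0,"hand":60},{"dx":0,"dy":0,"dz":-2.833,"ax":0,"ay":0,"az":0,"hand":60},{"dx":0,"dy":0,"dz":-2.833,"ax":0,"ay":0,"az":0,"hand":60}])

```text
clock: 16.6
tool_pos: [0.5524, -0.2787, 0.2019]
eef_rot: [0.98, -0.199, 0.002, 0.001]
contact_force: [-0.1, -0.2, -1.6]
opening: 0.745
```

```bash
python3 - <<'E'
from h import *
s=r.get_state(); print(s['clock'],s['opening']*88.1,s['tool_pos'],s['contact_force'].round(2),s['q'].round(2))
Rl=Ro.from_euler('z',1.20).as_matrix()
p,R=toolpose([.5625,.2882,.17],Rl); print(p,delta(p,R))
E
```

```text
16.6 65.64143586537526 [ 0.5524099  -0.2786752   0.20190746] [-0.09 -0.23 -1.55] [ 0.02  0.88  0.74  1.68 -0.73  0.88 -0.91]
[0.56250247 0.28820635 0.19810327] (array([-3.535, -8.763,  0.033]), array([  0.05 ,  -0.026, -15.291]))
```

Request:
servo_tool(deltas=[{"dx":-3.5,"dy":-8.75,"dz":0,"ax":0.03,"ay":0,"az":-15.29,"hand":60},{"dx":-3.5,"dy":-8.75,"dz":0,"ax":0.03,"ay":0,"az":-15.29,"hand":60},{"dx":-3.5,"dy":-8.75,"dz":0,"ax":0.03,"ay":0,"az":-15.29,"hand":60},{"dx":-3.5,"dy":-8.75,"dz":0,"ax":0.03,"ay":0,"az":-15.29,"hand":60},{"dx":-3.5,"dy":-8.75,"dz":0,"ax":0.03,"ay":0,"az":-15.29,"hand":60},{"dx":-3.5,"dy":-8.75,"dz":0,"ax":0.03,"ay":0,"az":-15.29,"hand":60},{"dx":-3.5,"dy":-8.75,"dz":0,"ax":0.03,"ay":0,"az":-15.29,"hand":60},{"dx":-3.5,"dy":-8.75,"dz":0,"ax":0.03,"ay":0,"az":-15.29,"hand":60},{"dx":-3.5,"dy":-8.75,"dz":0,"ax":0.03,"ay":0,"az":-15.29,"hand":60},{"dx":-3.5,"dy":-8.75,"dz":0,"ax":0.03,"ay":0,"az":-15.29,"hand":60}])

```text
clock: 17.85
tool_pos: [0.5599, 0.2962, 0.1966]
eef_rot: [0.822, 0.569, -0.0, -0.005]
contact_force: [-0.4, -0.3, -1.3]
opening: 0.743
```

```bash
python3 - <<'E'
from h import *
s=r.get_state(); print(s['clock'],s['opening']*88.1,s['tool_pos'],s['contact_force'].round(2),s['q'].round(2),s['qd'].round(2))
Rl=Ro.from_euler('z',1.20).as_matrix()
p,R=toolpose([.5625,.2882,.13],Rl); print(p,delta(p,R))
E
```

```text
17.85 65.49621461152918 [0.55992387 0.29619589 0.19664665] [-0.4  -0.28 -1.3 ] [-0.77  0.82  0.4   1.62 -0.42  0.8  -0.54] [ 0.03 -0.    0.1   0.04  0.03  0.01 -0.03]
[0.56250247 0.28820635 0.15810327] (array([-0.113,  0.093,  0.641]), array([-0.083, -0.05 ,  0.107]))
```

Request:
servo_tool(deltas=[{"dx":0,"dy":0,"dz":0.3,"ax":0,"ay":0,"az":0,"hand":60},{"dx":0,"dy":0,"dz":0.64,"ax":0,"ay":0,"az":0,"hand":60},{"dx":0,"dy":0,"dz":0.64,"ax":0,"ay":0,"az":0,"hand":60},{"dx":0,"dy":0,"dz":0.64,"ax":0,"ay":0,"az":0,"hand":60}])

```text
clock: 18.35
tool_pos: [0.5628, 0.2873, 0.1601]
eef_rot: [0.826, 0.564, -0.0, -0.002]
contact_force: [1.0, 0.4, -0.7]
opening: 0.747
```

```bash
python3 - <<'E'
from h import *
for n in('top','side'):
    a,d=eyes.snapshot(n); np.savez(n+'8.npz',a=a,d=d)
    save(n[0]+'8',cv2.resize(a[170:270,170:300] if n=='top' else a[230:370,230:380],None,fx=4.5,fy=4.5,interpolation=cv2.INTER_CUBIC))
s=r.get_state(); print(s['clock'],s['opening']*88.1,s['tool_pos'],s['contact_force'].round(2))
Rl=Ro.from_euler('z',1.20).as_matrix(); print(traypose(s)[0],Ro.from_matrix(traypose(s)[1]).as_euler('ZYX'))
p,R=toolpose([.5625,.2882,.13],Rl); print(p,delta(p,R))
E
```

```text
18.45 65.68811715552245 [0.56301907 0.28818773 0.16081099] [ 0.15 -1.61 -0.48]
[0.56296133 0.28829679 0.13270799] [ 1.19930863 -0.00311244  0.00332301]
[0.56250247 0.28820635 0.15810327] (array([-0.003, -0.008,  0.045]), array([-0.032, -0.03 , -0.007]))
```

View pics/t8.png

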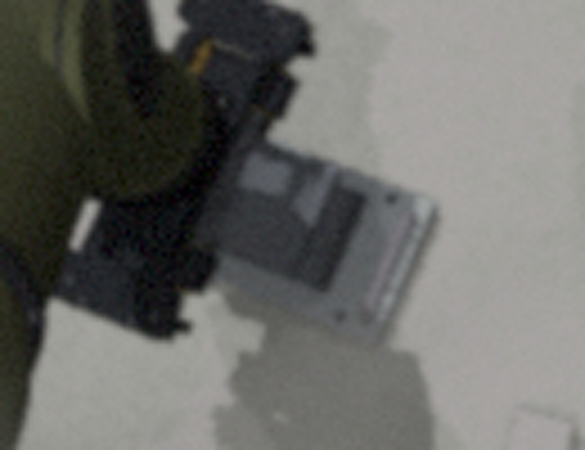

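View pics/s8.png

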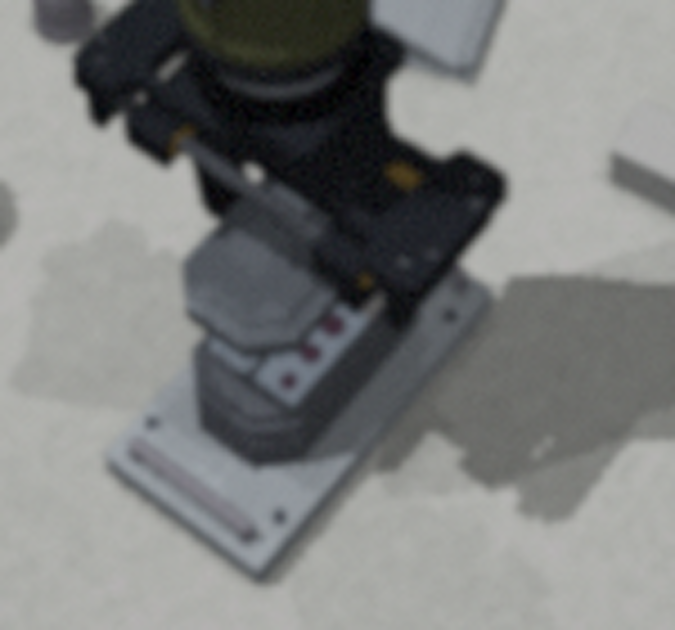

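```bash
python3 - <<'E'
from h import *
M=Ro.from_euler('z',1.20).as_matrix()
def prof(n,f,o,zlo,zhi,front):
    W=cloud(n,np.load(f)['d']); Q=(W-np.r_[o,0])@M
    m=np.isfinite(Q[...,0])&(abs(Q[...,1])<.013)&(Q[...,2]>zlo)&(Q[...,2]<zhi)
    x=np.sort(Q[m][:,0]); 
    return (np.percentile(x,[96,99,100]) if front else np.percentile(x,[0,1,4])),len(x)
o=np.array([.5628,.2883])
print('side cover front (z .128-.139)',prof('side','side8.npz',o,.129,.141,True))
for f in('side6.npz','side8.npz'): print(f,'tray front',prof('side',f,o,.054,.0655,True))
# silhouette method: rectify-edge: fraction-based. use fits with restricted windows
def ends(n,f,o,lo,hi,front):
    W=cloud(n,np.load(f)['d']); Q=(W-np.r_[o,0])@M
    m=np.isfinite(Q[...,0])&(abs(Q[...,1])<.015)&(Q[...,2]<hi)&((Q[...,0]>.035) if front else (Q[...,0]<-.035))&(abs(Q[...,0])<.08)
    P=Q[m]; y=P[:,2]>lo; x=P[:,0]*(1 if front else -1)
    q=minimize(lambda e:((1/(1+np.exp((x-e[0])/.001))-y)**2).sum(),[.056],method='Nelder-Mead'); return q.x,len(x)
print('top cover rear',ends('top','top8.npz',o,.115,.16,False)); print('top tray rear',ends('top','top6.npz',o,.048,.08,False))
print('side cover front',ends('side','side8.npz',o,.115,.16,True),'side tray front',ends('side','side6.npz',o,.048,.08,True),ends('side','side8.npz',o,.048,.08,True))
print('top tray front',ends('top','top6.npz',o,.048,.08,True),'side tray rear',ends('side','side6.npz',o,.048,.08,False))
E
```

```text
side cover front (z .128-.139) (array([0.05540882, 0.05550176, 0.05553274]), 18)
side6.npz tray front (array([0.05683313, 0.05690611, 0.05692358]), 44)
side8.npz tray front (array([0.0569399 , 0.05776349, 0.05805189]), 27)
top cover rear (array([0.05499375]), 299)
top tray rear (array([0.05825313]), 207)
side cover front (array([0.05426094]), 517) side tray front (array([0.05638828]), 344) (array([0.05630625]), 348)
top tray front (array([0.060375]), 121) side tray rear (array([0.065275]), 122)
```

```bash
python3 - <<'E'
from h import *
Rl=Ro.from_euler('z',1.20).as_matrix()
o=np.array([.563,.2872,.078])+Rl@[.0008,.0008,0]
p,R=toolpose(o,Rl); print(p,delta(p,R),r.get_state()['tool_pos'])
E
```

```text
[0.56254672 0.28824186 0.10610327] (array([-0.005, -0.005,  0.912]), array([-0.032, -0.03 , -0.007])) [0.56301907 0.28818773 0.16081099]
```

Request:
servo_tool(deltas=[{"dx":-0.005,"dy":-0.005,"dz":0.3,"ax":-0.03,"ay":-0.03,"az":0,"hand":60},{"dx":-0.005,"dy":-0.005,"dz":0.6,"ax":-0.03,"ay":-0.03,"az":0,"hand":60},{"dx":-0.005,"dy":-0.005,"dz":0.8,"ax":-0.03,"ay":-0.03,"az":0,"hand":60},{"dx":-0.005,"dy":-0.005,"dz":0.88,"ax":-0.03,"ay":-0.03,"az":0,"hand":60},{"dx":-0.005,"dy":-0.005,"dz":0.91,"ax":-0.03,"ay":-0.03,"az":0,"hand":60},{"dx":-0.005,"dy":-0.005,"dz":0.91,"ax":-0.03,"ay":-0.03,"az":0,"hand":60},{"dx":-0.005,"dy":-0.005,"dz":0.91,"ax":-0.03,"ay":-0.03,"az":0,"hand":60}])

```text
clock: 19.32
tool_pos: [0.5622, 0.2891, 0.1061]
eef_rot: [0.825, 0.565, -0.0, -0.0]
contact_force: [-0.5, 0.3, -1.5]
opening: 0.746
```

```bash
python3 st.py; python3 - <<'E'
from h import *
for n in('side','top'):
    a,d=eyes.snapshot(n); np.savez(n+'9.npz',a=a,d=d)
    save(n[0]+'9',cv2.resize(a[170:270,170:300] if n=='top' else a[230:370,230:380],None,fx=4.5,fy=4.5,interpolation=cv2.INTER_CUBIC))
E
python3 st.py
```

```text
t 19.325 F [-0.5  0.3 -1.5] M [-0.06  0.1  -0.  ] tray z 0.078 xy in stack frame [0.0014 0.0014] eul [ 1.2005e+00 -2.0000e-04  4.0000e-04]
t 19.425 F [ 0.2  0.1 -1. ] M [-0.03  0.11 -0.02] tray z 0.078 xy in stack frame [0.0014 0.0015] eul [ 1.2005e+00 -1.0000e-04  6.0000e-04]
```

View pics/s9.png

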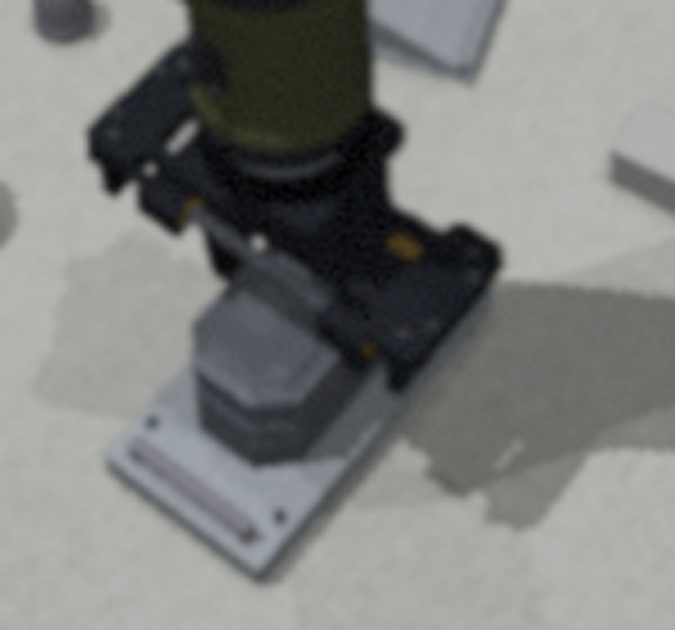

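View pics/t9.png

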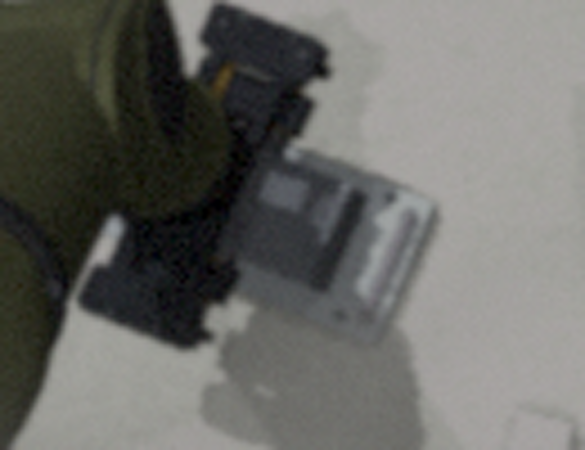

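```bash
python3 - <<'E'
from h import *
M=Ro.from_euler('z',1.20).as_matrix(); o=np.array([.563,.2872])
def bands(n,f,front,bs):
    W=cloud(n,np.load(f)['d']); Q=(W-np.r_[o,0])@M
    for lo,hi in bs:
        m=np.isfinite(Q[...,0])&(abs(Q[...,1])<.015)&(Q[...,2]>lo)&(Q[...,2]<hi)&((Q[...,0]>.05) if front else (Q[...,0]<-.05))&(abs(Q[...,0])<.064)
        x=Q[m][:,0]; print(n,f,(lo,hi),len(x),'med',np.median(x).round(4) if len(x) else None, 'std',x.std().round(4) if len(x) else None)
B=[(.081,.089),(.055,.0645),(.041,.05)]
bands('side','side9.npz',True,B); bands('side','side6.npz',True,B[1:])
bands('top','top9.npz',False,B); bands('top','top6.npz',False,B[1:])
E
```

```text
side side9.npz (0.081, 0.089) 22 med 0.0555 std 0.0015
side side9.npz (0.055, 0.0645) 22 med 0.0573 std 0.0016
side side9.npz (0.041, 0.05) 19 med 0.0577 std 0.0005
side side6.npz (0.055, 0.0645) 16 med 0.0571 std 0.0005
side side6.npz (0.041, 0.05) 17 med 0.0575 std 0.0007
top top9.npz (0.081, 0.089) 13 med -0.0556 std 0.003
top top9.npz (0.055, 0.0645) 12 med -0.0572 std 0.0008
top top9.npz (0.041, 0.05) 10 med -0.0574 std 0.0005
top top6.npz (0.055, 0.0645) 16 med -0.0571 std 0.0016
top top6.npz (0.041, 0.05) 6 med -0.0573 std 0.0003
```

Request:
servo_tool(deltas=[{"dx":0,"dy":0.0108,"dz":0.017,"ax":0,"ay":0,"az":0,"hand":60},{"dx":0,"dy":0.0108,"dz":0.034,"ax":0,"ay":0,"az":0,"hand":60},{"dx":0,"dy":0.0108,"dz":0.05,"ax":0,"ay":0,"az":0,"hand":60},{"dx":0,"dy":0.0108,"dz":0.06,"ax":0,"ay":0,"az":0,"hand":60},{"dx":0,"dy":0.0108,"dz":0.067,"ax":0,"ay":0,"az":0,"hand":60},{"dx":0,"dy":0.0108,"dz":0.067,"ax":0,"ay":0,"az":0,"hand":60}])

```text
clock: 20.18
tool_pos: [0.5624, 0.2887, 0.1016]
eef_rot: [0.825, 0.565, -0.001, -0.0]
contact_force: [0.0, -0.1, -1.3]
opening: 0.744
```

```bash
python3 st.py
```

```text
t 20.175 F [ 0.  -0.1 -1.3] M [-0.12  0.12 -0.02] tray z 0.0735 xy in stack frame [0.0012 0.0011] eul [1.2005e+00 5.0000e-04 1.2000e-03]
```

Request:
servo_tool(deltas=[{"dx":0.003,"dy":0.005,"dz":0.008,"ax":0,"ay":0,"az":0,"hand":60},{"dx":0.003,"dy":0.005,"dz":0.0165,"ax":0,"ay":0,"az":0,"hand":60},{"dx":0.003,"dy":0.005,"dz":0.0165,"ax":0,"ay":0,"az":0,"hand":60}])

```text
clock: 20.55
tool_pos: [0.5629, 0.2888, 0.1007]
eef_rot: [0.825, 0.565, -0.0, -0.0]
contact_force: [-0.5, 0.1, -0.8]
opening: 0.745
```

```bash
python3 st.py
```

```text
t 20.55 F [-0.5  0.1 -0.8] M [-0.04  0.1   0.03] tray z 0.0726 xy in stack frame [0.0014 0.0007] eul [1.2005e+00 4.0000e-04 1.0000e-03]
```

Request:
servo_tool(deltas=[{"dx":0,"dy":0,"dz":0.008,"ax":0,"ay":0,"az":0,"hand":60},{"dx":0,"dy":0,"dz":0.0165,"ax":0,"ay":0,"az":0,"hand":60},{"dx":0,"dy":0,"dz":0.0165,"ax":0,"ay":0,"az":0,"hand":60}])

```text
clock: 20.92
tool_pos: [0.5629, 0.2887, 0.0998]
eef_rot: [0.825, 0.565, -0.0, -0.0]
contact_force: [-0.6, -0.3, 2.1]
opening: 0.743
```

```bash
python3 st.py
```

```text
t 20.925 F [-0.6 -0.3  2.1] M [0.04 0.13 0.03] tray z 0.0717 xy in stack frame [0.0014 0.0006] eul [1.2005e+00 3.0000e-04 9.0000e-04]
```

Request:
servo_tool(deltas=[{"dx":0.006,"dy":0,"dz":0,"ax":0,"ay":0,"az":0,"hand":60},{"dx":0.012,"dy":0,"dz":0,"ax":0,"ay":0,"az":0,"hand":60},{"dx":0.012,"dy":0,"dz":0,"ax":0,"ay":0,"az":0,"hand":60}])

```text
clock: 21.3
tool_pos: [0.5629, 0.2896, 0.0994]
eef_rot: [0.825, 0.565, -0.001, -0.0]
contact_force: [-0.2, -0.0, -0.3]
opening: 0.744
```

```bash
python3 st.py
```

```text
t 21.3 F [-0.2 -0.  -0.3] M [-0.08  0.13  0.04] tray z 0.0713 xy in stack frame [0.0021 0.001 ] eul [1.2008e+00 8.0000e-04 1.5000e-03]
```

Request:
servo_tool(deltas=[{"dx":0.002,"dy":0,"dz":0.008,"ax":0,"ay":0,"az":0,"hand":60},{"dx":0.002,"dy":0,"dz":0.0165,"ax":0,"ay":0,"az":0,"hand":60},{"dx":0.002,"dy":0,"dz":0.0165,"ax":0,"ay":0,"az":0,"hand":60}])

```text
clock: 21.68
tool_pos: [0.563, 0.2895, 0.0986]
eef_rot: [0.825, 0.565, -0.001, -0.0]
contact_force: [0.6, 0.8, -1.4]
opening: 0.744
```

```bash
python3 st.py
```

```text
t 21.675 F [ 0.6  0.8 -1.4] M [-0.06  0.14 -0.08] tray z 0.0705 xy in stack frame [0.0022 0.0008] eul [1.2005e+00 6.0000e-04 1.2000e-03]
```

Force is back to free, so it has entered. I'm continuing down.

Request:
servo_tool(deltas=[{"dx":0,"dy":0,"dz":0.008,"ax":0,"ay":0,"az":0,"hand":60},{"dx":0,"dy":0,"dz":0.0165,"ax":0,"ay":0,"az":0,"hand":60},{"dx":0,"dy":0,"dz":0.0165,"ax":0,"ay":0,"az":0,"hand":60}])

```text
clock: 22.05
tool_pos: [0.5631, 0.2895, 0.0976]
eef_rot: [0.825, 0.565, -0.001, -0.0]
contact_force: [-0.1, -0.1, -1.1]
opening: 0.746
```

```bash
python3 st.py
```

```text
t 22.05 F [-0.1 -0.1 -1.1] M [-0.05  0.08  0.02] tray z 0.0695 xy in stack frame [0.0022 0.0008] eul [1.2005e+00 6.0000e-04 1.3000e-03]
```

Request:
servo_tool(deltas=[{"dx":0,"dy":0,"dz":0.008,"ax":0,"ay":0,"az":0,"hand":60},{"dx":0,"dy":0,"dz":0.0165,"ax":0,"ay":0,"az":0,"hand":60},{"dx":0,"dy":0,"dz":0.0165,"ax":0,"ay":0,"az":0,"hand":60}])

```text
clock: 22.42
tool_pos: [0.5631, 0.2896, 0.0966]
eef_rot: [0.825, 0.565, -0.001, -0.0]
contact_force: [0.8, 0.0, -1.2]
opening: 0.746
```

```bash
python3 st.py
```

```text
t 22.425 F [ 0.8  0.  -1.2] M [-0.08  0.1  -0.03] tray z 0.0685 xy in stack frame [0.0022 0.0008] eul [1.2006e+00 6.0000e-04 1.2000e-03]
```

Request:
servo_tool(deltas=[{"dx":0,"dy":0,"dz":0.008,"ax":0,"ay":0,"az":0,"hand":60},{"dx":0,"dy":0,"dz":0.0165,"ax":0,"ay":0,"az":0,"hand":60},{"dx":0,"dy":0,"dz":0.0165,"ax":0,"ay":0,"az":0,"hand":60}])

```text
clock: 22.8
tool_pos: [0.5631, 0.2895, 0.0956]
eef_rot: [0.825, 0.565, -0.001, -0.0]
contact_force: [-0.4, 0.5, -0.3]
opening: 0.743
```

```bash
python3 st.py
```

```text
t 22.8 F [-0.4  0.5 -0.3] M [-0.03  0.07 -0.03] tray z 0.0675 xy in stack frame [0.0022 0.0008] eul [1.2005e+00 6.0000e-04 1.2000e-03]
```

Request:
servo_tool(deltas=[{"dx":0,"dy":0,"dz":0.008,"ax":0,"ay":0,"az":0,"hand":60},{"dx":0,"dy":0,"dz":0.0165,"ax":0,"ay":0,"az":0,"hand":60},{"dx":0,"dy":0,"dz":0.0165,"ax":0,"ay":0,"az":0,"hand":60}])

```text
clock: 23.18
tool_pos: [0.5631, 0.2896, 0.0951]
eef_rot: [0.825, 0.565, -0.0, -0.0]
contact_force: [-2.0, -1.2, 4.0]
opening: 0.748
```

```bash
python3 st.py
```

```text
t 23.175 F [-2.  -1.2  4. ] M [-0.11  0.29 -0.01] tray z 0.0669 xy in stack frame [0.0022 0.0008] eul [1.2005e+00 3.0000e-04 1.1000e-03]
```

Firm contact came at 0.067, which is home height. I'm releasing and retracting straight up.

Request:
servo_tool(deltas=[{"dx":0,"dy":0,"dz":0,"ax":0,"ay":0,"az":0,"hand":67},{"dx":0,"dy":0,"dz":0,"ax":0,"ay":0,"az":0,"hand":72},{"dx":0,"dy":0,"dz":0,"ax":0,"ay":0,"az":0,"hand":82},{"dx":0,"dy":0,"dz":0,"ax":0,"ay":0,"az":0,"hand":88},{"dx":0,"dy":0,"dz":0,"ax":0,"ay":0,"az":0,"hand":88},{"dx":0,"dy":0,"dz":-0.2,"ax":0,"ay":0,"az":0,"hand":88},{"dx":0,"dy":0,"dz":-0.8,"ax":0,"ay":0,"az":0,"hand":88},{"dx":0,"dy":0,"dz":-1.6,"ax":0,"ay":0,"az":0,"hand":88},{"dx":0,"dy":0,"dz":-2.4,"ax":0,"ay":0,"az":0,"hand":88},{"dx":0,"dy":0,"dz":-2.4,"ax":0,"ay":0,"az":0,"hand":88}])

```text
clock: 24.42
tool_pos: [0.5659, 0.2901, 0.2438]
eef_rot: [0.825, 0.565, 0.004, 0.0]
contact_force: [0.6, 0.1, -0.6]
opening: 0.995
```

```bash
python3 - <<'E'
from h import *
s=r.get_state(); print(s['clock'],s['tool_pos'],s['contact_force'].round(2))
p,R=pose([.52,-.02,.25],1.2,0,0); print(delta(p,R))
E
```

```text
24.425 [0.56590807 0.29008377 0.2437807 ] [ 0.62  0.09 -0.64]
(array([-5.094,  1.159, -0.129]), array([ 0.052, -0.06 ,  0.002]))
```

Moving the arm aside for a clear look.

Request:
servo_tool(deltas=[{"dx":-5.1,"dy":1.16,"dz":-0.1,"ax":0,"ay":0,"az":0,"hand":88},{"dx":-5.1,"dy":1.16,"dz":-0.1,"ax":0,"ay":0,"az":0,"hand":88},{"dx":-5.1,"dy":1.16,"dz":-0.1,"ax":0,"ay":0,"az":0,"hand":88},{"dx":-5.1,"dy":1.16,"dz":-0.1,"ax":0,"ay":0,"az":0,"hand":88},{"dx":-5.1,"dy":1.16,"dz":-0.1,"ax":0,"ay":0,"az":0,"hand":88},{"dx":-5.1,"dy":1.16,"dz":-0.1,"ax":0,"ay":0,"az":0,"hand":88},{"dx":-5.1,"dy":1.16,"dz":-0.1,"ax":0,"ay":0,"az":0,"hand":88},{"dx":-5.1,"dy":1.16,"dz":-0.1,"ax":0,"ay":0,"az":0,"hand":88}])

```text
clock: 25.42
tool_pos: [0.5176, -0.0188, 0.2444]
eef_rot: [0.824, 0.566, -0.0, -0.001]
contact_force: [0.2, 0.7, 0.9]
opening: 0.998
```

```bash
python3 - <<'E'
from h import *
M=Ro.from_euler('z',1.2).as_matrix()
ims=[]
for n in('top','side'):
    a,d=eyes.snapshot(n); np.savez(n+'10.npz',a=a,d=d); W=cloud(n,d); Q=(W-[.563,.2872,0])@M
    ims.append(cv2.resize(a[170:270,170:300] if n=='top' else a[240:355,235:385],(390,300),interpolation=cv2.INTER_CUBIC))
    m=np.isfinite(W[...,0])&(abs(Q[...,1])<.024)&(abs(Q[...,0])<.04)
    P=Q[m]; A=np.c_[P[:,:2],np.ones(len(P))]; c,*_=np.linalg.lstsq(A,P[:,2],rcond=None); print(n,'cover top plane',c)
    print(fitpatch(W,W[...,2]>.071,0,.112,.066,.016,(.563,.288,1.2)))
save('f10',np.hstack(ims)); print(r.get_state()['clock'])
E
```

```text
top cover top plane [-0.00800521  0.00380597  0.07985619]
(array([0.56317883, 0.28688943, 1.20013441]), np.float64(38.96600780627385), 967)
side cover top plane [-0.01208746 -0.00290216  0.08108253]
(array([0.56412605, 0.28636405, 1.19453241]), np.float64(121.56352044986647), 1471)
25.525
```

View pics/f10.png

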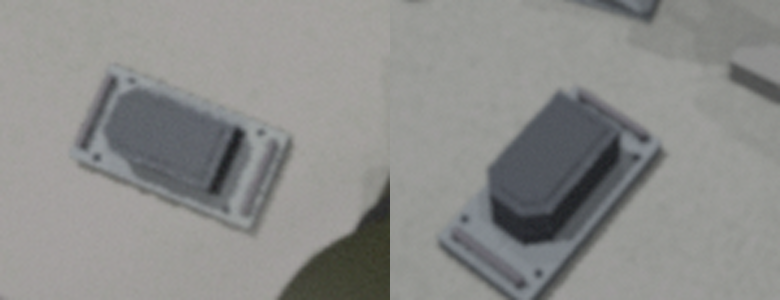

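```bash
python3 - <<'E'
from h import *
for n in('top','side'):
  for f,o,y in(('0',(.551,-.2763,0),-.40),('10',(.563,.2872,0),1.2)):
    W=cloud(n,np.load(n+f+'.npz')['d']); Q=(W-np.array(o))@Ro.from_euler('z',y).as_matrix()
    for lim in (.03,.04,.045):
      m=np.isfinite(W[...,0])&(abs(Q[...,1])<.024)&(abs(Q[...,0])<lim); P=Q[m]; A=np.c_[P[:,:2],np.ones(len(P))]; c=np.linalg.lstsq(A,P[:,2],rcond=None)[0]; res=P[:,2]-A@c; se=res.std()/np.sqrt(len(P))/P[:,0].std()
      print(n,f,lim,c.round(4),'se',se.round(4))
E
```

```text
top 0 0.03 [0.0108 0.0118 0.0138] se 0.0074
top 0 0.04 [0.0058 0.015  0.0139] se 0.0048
top 0 0.045 [0.0011 0.0126 0.0138] se 0.004
top 10 0.03 [-0.0066 -0.0042  0.0799] se 0.0062
top 10 0.04 [-0.008   0.0038  0.0799] se 0.0041
top 10 0.045 [-0.0042  0.0027  0.0799] se 0.0035
side 0 0.03 [0.0006 0.0453 0.0142] se 0.0083
side 0 0.04 [-0.0062  0.049   0.0142] se 0.0054
side 0 0.045 [-0.0076  0.0504  0.0142] se 0.0044
side 10 0.03 [-0.01    0.0028  0.0811] se 0.0039
side 10 0.04 [-0.0121 -0.0029  0.0811] se 0.0026
side 10 0.045 [-0.0116 -0.0017  0.0811] se 0.0022
```

```bash
python3 -c "
from h import *
print(r.finish_job(), r.get_state()['clock'])"
```

```text
the job is handed in; nothing more can be done
the job is handed in; nothing more can be done
```

The tray from the stand is home on the stack and the bench cover is home on top of it. I handed the job in at about 26 s, with the gripper open and the arm well clear.

- **Tray:** I gripped it with the tool vertical and turned it level over the stack. It slid in without catching on the rim. First contact was about 4.5 N at home height, and its slides then measured 14.0 mm above the slides of the tray below, and level.
- **Cover:** It first caught on the front of the rim at about 3 N. Moving it about 0.7 mm towards the chamfered end freed it, and it seated at 67 mm with about 5 N.
- **Final pictures:** The cover's top is at 80–81 mm (81 expected at home, 87 if it were riding on the rim). The chamfered corners line up, and its yaw is within about 6 mrad of the stack's.

Two checks disagreed slightly:
- **Cover tilt:** The depth images show about 4–12 mrad along its length. I put this down to depth noise, because the same cover lying flat on the bench showed apparent tilts up to 50 mrad.
- **Position:** The two cameras and the arm's own reading differ by up to about 3 mm on where the stack stands. The fit therefore rests on feel and height rather than on absolute position.

I did not measure the bystanders again at the end. No unexpected contact showed in the force readings, and those in the later pictures looked undisturbed.

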